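Pack out the barrel jig, then index the rotary table one hole

ROBOT

A 6-joint arm with a two-finger parallel gripper is mounted at the origin on a cart in front of the work surface, level with it; the furniture and walls round the work are solid. World frame = base frame: x ahead of the robot, y to its left, z up, the work surface at z = 0. Lengths are in m, angles in rad, forces in N, time in s.
With the tool pointing down it reaches from about 0.275 to 0.85 m from the base axis. Payload 19 kg.
Tool frame: the origin (TCP) lies between the finger pads; the fingertips stand 25 mm ahead of it and the grasp point (between the pads) lies 6 mm ahead of it (manip.tip_reach is the x of the fingertips in the tool frame, in m); x points along the fingers, y is the direction in which the jaws open and shut, and the axes are right-handed (so a half turn about x gives the same grasp; the last joint's range is limited). The gripper opens to 85 mm and grips with 20 to 120 N. Pads are 22 mm wide; open, the fingers measure 114 mm over their backs; the gripper's body (76 mm by 85 mm) begins 54 mm behind the grasp point. The pads swing forward as they close: fully open they stand 13 mm farther back than shut.
Start: joints at [1.044, 0.15, 1.437, -0, 1.554, -0.134], TCP at [0.22, 0.531, 0.256] pointing down, gripper open.
Joint ranges: [-2.8, 2.8], [-0.68, 2.1], [0.12, 2.68], [-1.39, 4.53], [0.16, 2.79], [-2.81, 2.81]. Speed limits (rad/s): [1.89, 1.89, 2.22, 3.01, 3.01, 3.01].

INTERFACE

Orientations are given as a rotation vector (axis times angle).
In Python, from bench import manip gives the robot as it stands.
- The arm moves only by the tool play_rows, never from a script. Its arguments are lists of equal length, an entry for each row: "hand": the opening in per cent of the stroke, from 0 (shut) to 100 (fully open); "dp": the shift along the tool's x, y, z in m, a list of three; "roll": the turn about the tool's x in rad. A call has 1 to 12 rows; each row shifts and turns the commanded pose from where the row before left it, along the tool's axes as they then stand; what a row does not reach is not made up. A row lasts 1/12 s, in which the tool goes at most 41.7 mm and 7.16 degrees, less where a joint would pass 70% of its speed; a pose out of reach is approached as far as the arm can. A call with a gripper value outside its range is refused whole. The fingers move at their own pace and stop on an object; "squeeze" is the grip in N (left out, the last holds). Time passes only in rows, so rows that do not move let the fingers close. It gives the time, the measured TCP pose, the force and the opening at its end, in the units of the state.
- manip.get_obs(): the state, without advancing time (a new reading comes with each control period).
- manip.capture(name): name is "scene" or "side" or "wrist"; returns the picture (420x560x3 uint8, red, green, blue); there is no depth.
- manip.camera_params(name): a dict with "intrinsics" (3x3 intrinsics, pixels), "world_to_cam" (4x4, takes a point from world to camera coordinates). Camera axes: x right, y down, z forward; pixel columns grow to the right and rows downward; lengths in m; the calibration is good to about 2 mm. The wrist camera is an equidistant fisheye: a pixel r from the principal point sees the ray r / f radians off the axis. A picture is of the moment at which its call begins: read the wrist's pose just before it. camera_params takes no time and is no camera call; for the wrist camera it gives the pose at the moment of the call.
- manip.hand_in(): hands the job in, once; it reports no verdict.
The state is a dict: "time": time; "joint_positions": joint angles; "qd": joint speeds; "joint_efforts": joint torques, N m; "eef_pos": TCP position; "eef_rot": TCP orientation; "wrist_force": force on the tool from outside, world axes, zero at the start; "torque": the same for the moment, N m; "opening": finger opening in m.
Only numpy, scipy, OpenCV 4.12 (cv2) and the standard library are available. Lean on these libraries where they do the work, as an engineer would, in place of code of your own. Each camera call takes 0.05 s, during which the arm holds its last target.

TASK

Five marker barrels lie side by side in the jig on the rotary index table but do not fill it: lay the two wooden packers that together just fill the gap into it, flat on the jig's floor beside the barrels, so that the barrels cannot roll. Only then pull up the spring plunger's black knob, turn the table to the next hole clockwise (seen from above) and let the pin drop fully home there, so that the table is locked and everything still lies in the jig. Leave the tweezers, brush, cap and syringe where they are.

Things in the scene. Friction and masses are not known exactly. Their poses are not given: they have to be found in the camera images.
- index_table: Fixed half of the rotary index table, standing on the table top: a round index plate 268 mm across, its top 24 mm high, with eight brass-bushed holes 45 degrees apart on a circle 115 mm from the axis; four foot lugs reach to 150 mm from the axis. Origin: on the turning axis, at the table top. z up.
- jig_floor (a point): Middle of the floor of the barrel jig, a grey open tray on the turning disc (198 mm across); on the turning axis, 45 mm above the table top. Inside 122 mm long (x) and 130 mm wide (y); walls 5 mm thick, 14 mm high above the floor. Axes turn with the disc: x along the barrels, pointing away from the plunger; y across them, from the barrels towards the gap; z up.
- jig_gap (a point): On the jig's floor in the middle of the empty gap beside the barrels, 35 mm from jig_floor along its y; axes as jig_floor. The gap is 59 to 61 mm wide (y), depending on how closely the barrels lie, and 122 mm long; on its +y side is the jig's wall, inner face at 65 mm from jig_floor.
- stage (a joint): Turning angle of the disc about its upright axis at jig_floor (rad): 0 at the start, where the pin sits in a hole; grows clockwise seen from above. Index holes lie every 0.785 rad (45 degrees); range -1.75 to 1.75. It stays where it is left; friction about 0.12 N m.
- plunger (a joint): Lift of the spring plunger (m): 0 with the pin fully home in a hole, 0.0105 with its tip level with the index plate's top (it rests there if let go between holes), 0.014 pulled up fully. The spring pushes it down with 5 N when home, 8.5 N when fully up. The pin's round tip finds a hole from about 3 mm to either side.
- plunger_knob (a point): Middle of the grip of the plunger's upright round black knob: 27 mm across, grip 17 mm tall. It stands on an ear of the disc, 115 mm from the axis on the jig's -x side, turns with the disc and is pulled straight up. 79 mm above the table top when home (knob from 64 to 93 mm); below it a housing 19 mm across, and the ear's top at 41 mm.
- packer_wide: Loose wooden packer standing on the table: a slab 116 mm long (x), 36 mm wide (y), 16 mm thick, lower edges chamfered 2.5 mm, with an upright grip block across its middle: 40 mm long (x), as wide as the slab, top 42 mm above the underside. Origin: middle of its underside, z up.
- packer_narrow: Loose wooden packer like packer_wide, but 20 mm wide (y).
- packer_spare: Loose wooden packer like packer_wide, but 48 mm wide (y): it does not fit beside another packer.
- barrel_1: Marker barrel, a round rod 13.8 mm across and 118 mm long, lying in the jig along its x. Origin: centre of its lower end face (at the jig's -x end); its z axis runs along the rod. barrel_1 lies against the wall at y = -65 mm, barrel_5 beside the gap.
- barrel_2: Marker barrel like barrel_1, lying in the jig.
- barrel_3: Marker barrel like barrel_1, lying in the jig.
- barrel_4: Marker barrel like barrel_1, lying in the jig.
- barrel_5: Marker barrel like barrel_1, lying in the jig.
- filling_hoses: Fixed, solid dark red hoses of the filling machine. Measured from the origin (which lies on the table top; world axes): a loop in front of the machine spans x -0.12 to 0.08, y 0.14 to 0.41, 0.13 to 0.29 high, between the packers and the index table; behind the index table one lies on the table top at x 0.06 to 0.13; another rises at y -0.25 to -0.41 to 0.28. Go round in front (smaller x) or above.
- needle_stand: Fixed thin bent needle stand under the hose loop, 145 mm tall, within 70 mm of its origin in x and 22 mm in y (world axes). Origin at the table top.
- tweezers_a: Steel tweezers lying flat, 125 mm long (y), 10 mm wide, 12 mm high; bystander. Origin: middle of its underside.
- brush: Flat brush, 170 mm long (y), 27 mm wide, 16 mm high; bystander. Origin: middle of its underside.
- cap: Marker cap lying on its side, 40 mm long (y), 18 mm wide, 20 mm high; bystander. Origin: middle of its underside.
- syringe_20: Plastic syringe lying flat, 134 mm long (y), 30 mm wide, 20 mm high; bystander. Origin: middle of its underside.

How it is judged:
On the way, in this order (a step that is already met when the one before it is completed fails the run):
1. the wide and the narrow packer both lie flat on the jig's floor in the gap (z of packer_wide in the frame of jig_floor between -0.003 and 0.003 m and x of packer_wide in the frame of jig_floor between -0.008 and 0.008 m and y of packer_wide in the frame of jig_floor between 0 and 0.062 m and angle between each of packer_wide, packer_narrow's own z axis and vertical below 0.06 rad and z of packer_narrow in the frame of jig_floor between -0.003 and 0.003 m and x of packer_narrow in the frame of jig_floor between -0.008 and 0.008 m and y of packer_narrow in the frame of jig_floor between 0 and 0.062 m and y of barrel_1 in the frame of jig_floor between -0.066 and 0.03 m and z of barrel_1 in the frame of jig_floor between 0.002 and 0.011 m and y of barrel_2 in the frame of jig_floor between -0.066 and 0.03 m and z of barrel_2 in the frame of jig_floor between 0.002 and 0.011 m and y of barrel_3 in the frame of jig_floor between -0.066 and 0.03 m and z of barrel_3 in the frame of jig_floor between 0.002 and 0.011 m and y of barrel_4 in the frame of jig_floor between -0.066 and 0.03 m and z of barrel_4 in the frame of jig_floor between 0.002 and 0.011 m and y of barrel_5 in the frame of jig_floor between -0.066 and 0.03 m and z of barrel_5 in the frame of jig_floor between 0.002 and 0.011 m), for 0.2 s.
2. the plunger is pulled up until its pin is clear of the hole (value of joint plunger above 0.0095 m), for 0.05 s.
At the end, for the whole second after the job is handed in: The table stands in the next hole clockwise (stage angle 0.785 within 0.04 rad) with the plunger's pin fully home (within 1.5 mm), both fitting packers lie flat on the jig's floor in the gap (within 3 mm in height, 8 mm along the barrels), all five barrels lie in the jig, and everything is at rest (all of step 1 and value of joint stage between 0.745 and 0.825 rad and value of joint plunger below 0.0015 m and velocity of joint stage between -0.02 and 0.02 rad/s and linear speed of each of packer_wide, packer_narrow below 0.02 m/s); the robot touches nothing.
It fails at once if the table is turned while the gap is not yet packed ((value of joint stage above 0.1 rad or value of joint stage below -0.1 rad) and not (z of packer_wide in the frame of jig_floor between -0.003 and 0.003 m and x of packer_wide in the frame of jig_floor between -0.008 and 0.008 m and y of packer_wide in the frame of jig_floor between 0 and 0.062 m and angle between each of packer_wide, packer_narrow's own z axis and vertical below 0.06 rad and z of packer_narrow in the frame of jig_floor between -0.003 and 0.003 m and x of packer_narrow in the frame of jig_floor between -0.008 and 0.008 m and y of packer_narrow in the frame of jig_floor between 0 and 0.062 m)).
It fails at once if the pair of tweezers is pushed out of its place by more than 3 cm (distance of tweezers_a from where it was at the start of the episode above 0.03 m).
It fails at once if the brush is pushed out of its place by more than 3 cm (distance of brush from where it was at the start of the episode above 0.03 m).
It fails at once if the marker cap is pushed out of its place by more than 3 cm (distance of cap from where it was at the start of the episode above 0.03 m).
It fails at once if the syringe is pushed out of its place by more than 3 cm (distance of syringe_20 from where it was at the start of the episode above 0.03 m).
It also fails if it takes over 72 s, if anything falls off the work surface, if the arm or the gripper's body presses on something with over 40 N, if the wrist force passes 120 N, or if a joint passes its speed limit or range.

## Working session

There is one attempt and no reset: what is moved stays moved. The work goes in short steps, Python scripts to look and compute and a tool call to move; the robot and the scene stay as the last step left them, time stands still between calls to the robot, and variables do not carry over. Pictures are saved under pics/ and viewed, and the job is handed in when it is done.

Besides the shell and the picture viewer there is one more tool, called after "Emit:" in YAML: its name, and indented under it one key for each argument. play_rows: Moves the arm, as the interface text tells. Its arguments: {"type":"object","properties":{"hand":{"type":"array","items":{"type":"number"}},"dp":{"type":"array","items":{"type":"array","items":{"type":"number"}}},"roll":{"type":"array","items":{"type":"number"}},"squeeze":{"type":"number"}},"required":["hand","dp","roll"]}

```bash
ls; mkdir -p pics; cat > h.py <<'E'
import numpy as np, cv2
from bench import manip
from scipy.spatial.transform import Rotation as R
def snap(name,fn):
    im=manip.capture(name); cv2.imwrite('pics/'+fn,cv2.cvtColor(im,cv2.COLOR_RGB2BGR)); return im
E
python3 - <<'E'
from h import *
o=manip.get_obs(); print(o, manip.tip_reach)
for n in ['scene','side','wrist']:
    p=manip.camera_params(n); print(n,p['intrinsics'].tolist() if hasattr(p['intrinsics'],'tolist') else p['intrinsics'],np.round(p['world_to_cam'],4).tolist(),p.keys())
    snap(n,n+'0.png')
E
```

```text
pics
{'time': 0.0, 'joint_positions': array([ 1.04400683e+00,  1.50966089e-01,  1.43799761e+00, -2.36630723e-05,
        1.55379259e+00, -1.33979958e-01]), 'qd': array([-0.00197959, -0.00069582, -0.00093736, -0.00035712, -0.00208749,
       -0.00112053]), 'joint_efforts': array([-3.00412015e-03, -7.13063335e+01, -5.70887911e+01, -4.72050615e-04,
        8.73499608e-03,  8.02469856e-06]), 'eef_pos': array([0.22001146, 0.53102104, 0.25570342]), 'eef_rot': array([ 0.30729233,  1.54909763, -0.30904265]), 'wrist_force': array([ 0.09950898, -0.57809125, -0.05439073]), 'torque': array([ 0.03660348, -0.04824351, -0.02057484]), 'opening': 0.08530529402092393} 0.025
scene [[389.40170014162146, 0.0, 275.8567457148662], [0.0, 389.40170014162146, 208.6032158044345], [0.0, 0.0, 1.0]] [[0.5325, -0.8464, -0.0119, -0.2431], [-0.5198, -0.3158, -0.7938, 0.2949], [0.6681, 0.4289, -0.6081, 0.7456], [0.0, 0.0, 0.0, 1.0]] dict_keys(['intrinsics', 'world_to_cam'])
side [[430.8832414311353, 0.0, 275.55006153063965], [0.0, 430.8832414311353, 206.12168647396658], [0.0, 0.0, 1.0]] [[0.9994, 0.0314, -0.0126, -0.4816], [0.0047, -0.4982, -0.867, 0.0658], [-0.0335, 0.8665, -0.4981, 1.5209], [0.0, 0.0, 0.0, 1.0]] dict_keys(['intrinsics', 'world_to_cam'])
wrist [[325.19226210127806, 0.0, 286.593595912641], [0.0, 325.19226210127806, 213.4247319554734], [0.0, 0.0, 1.0]] [[0.3832, 0.9237, -0.0013, -0.5725], [0.8875, -0.3678, 0.2777, -0.0367], [0.2561, -0.1076, -0.9607, 0.3802], [0.0, 0.0, 0.0, 1.0]] dict_keys(['intrinsics', 'world_to_cam'])
```

View pics/scene0.png

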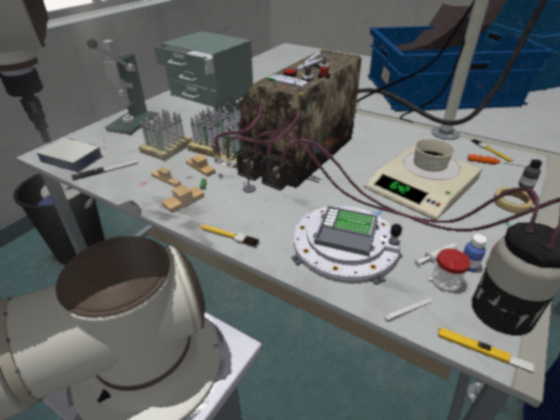

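View pics/side0.png

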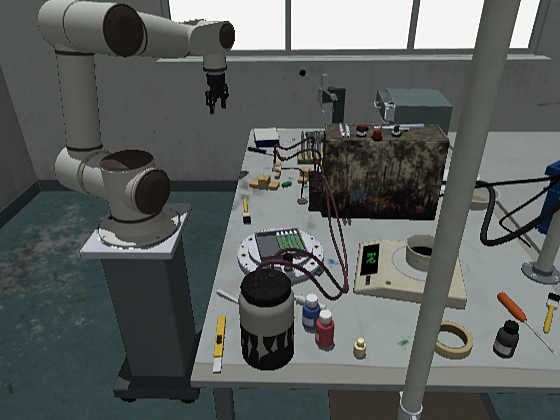

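View pics/wrist0.png

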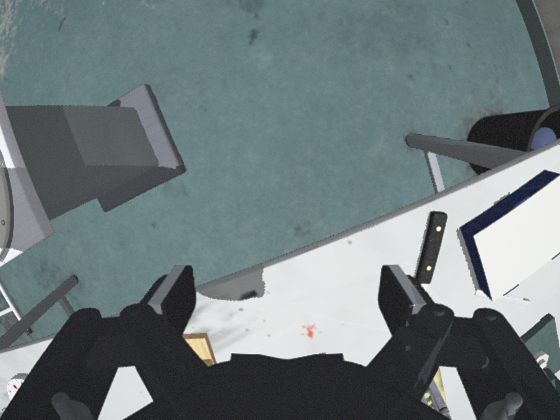

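```bash
python3 - <<'E'
import cv2
a=cv2.imread('pics/scene0.png'); 
cv2.imwrite('pics/c1.png',cv2.resize(a[195:290,285:415],None,fx=6,fy=6,interpolation=cv2.INTER_CUBIC))
cv2.imwrite('pics/c2.png',cv2.resize(a[145:220,130:270],None,fx=5.5,fy=5.5,interpolation=cv2.INTER_CUBIC))
a=cv2.imread('pics/side0.png'); 
cv2.imwrite('pics/c3.png',cv2.resize(a[220:290,230:335],None,fx=7,fy=7,interpolation=cv2.INTER_CUBIC))
cv2.imwrite('pics/c4.png',cv2.resize(a[155:235,230:335],None,fx=7,fy=7,interpolation=cv2.INTER_CUBIC))
E
```

```text
(no output)
```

View pics/c1.png

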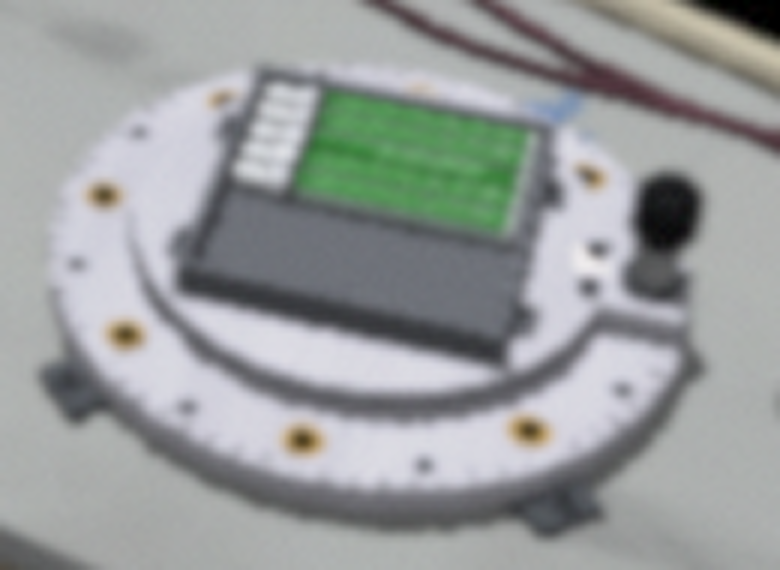

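View pics/c2.png

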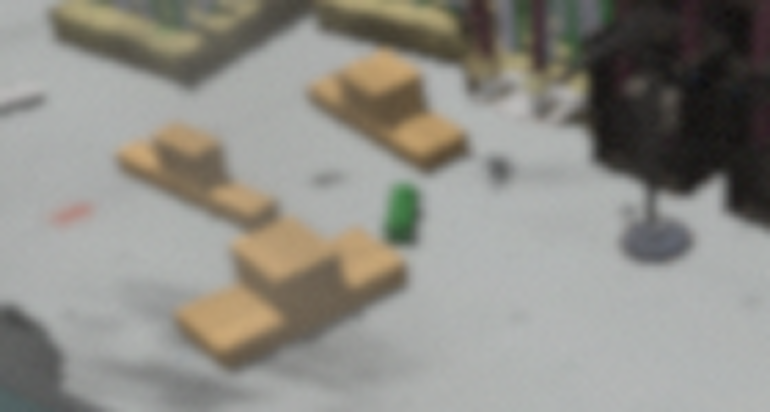

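View pics/c3.png

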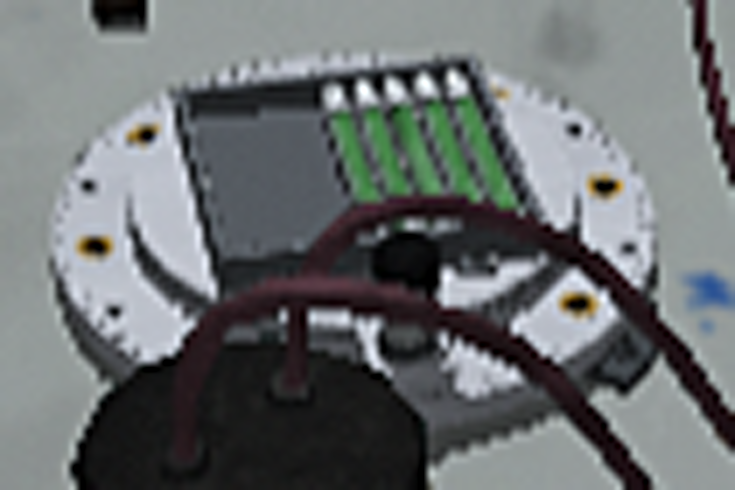

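View pics/c4.png

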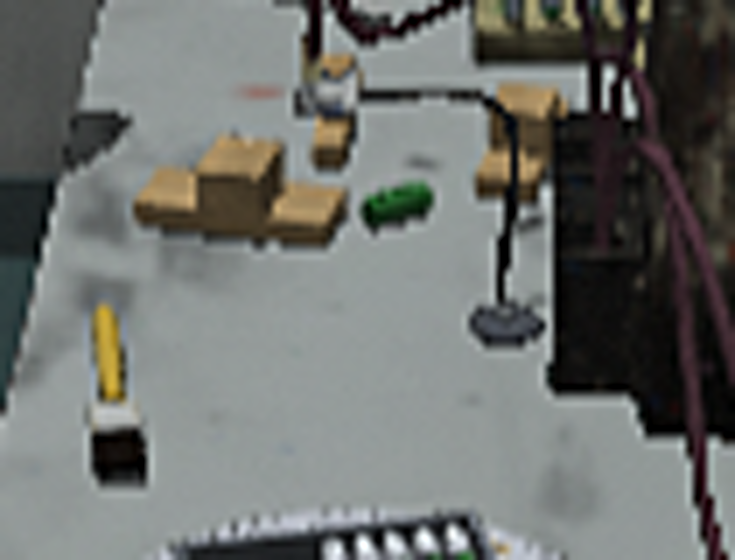

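```bash
cat >> h.py <<'E'
P={n:manip.camera_params(n) for n in ['scene','side']}
def ray(n,uv,p=None):
    p=p or P.get(n) or manip.camera_params(n)
    K=np.array(p['intrinsics']);T=np.array(p['world_to_cam'])
    x=(np.asarray(uv,float)-K[:2,2])/K[0,0]
    if n=='wrist':
        r=np.linalg.norm(x); d=np.r_[x/r*np.sin(r),np.cos(r)]
    else: d=np.r_[x,1]
    c=-T[:3,:3].T@T[:3,3]; return c,T[:3,:3].T@d
def onz(n,uv,z,p=None):
    c,d=ray(n,uv,p); return c+d*(z-c[2])/d[2]
def proj(n,X,p=None):
    p=p or P.get(n) or manip.camera_params(n)
    K=np.array(p['intrinsics']);T=np.array(p['world_to_cam'])
    x=T[:3,:3]@np.asarray(X,float)+T[:3,3]
    if n=='wrist':
        r=np.hypot(x[0],x[1]);th=np.arctan2(r,x[2]);q=x[:2]/r*th
    else: q=x[:2]/x[2]
    return q*K[0,0]+K[:2,2]
E
python3 - <<'E'
from h import *
from scipy.optimize import least_squares
f=lambda l,ox,oy,s:[(ox+(x+.5)/s-.5,oy+(y+.5)/s-.5) for x,y in l]
hs=f([(104,195),(125,335),(303,440),(530,430),(592,176),(220,98)],285,195,6)
X=np.array([onz('scene',u,.024) for u in hs])[:,:2]; 
h2=f([(145,134),(95,246),(604,186),(578,303)],230,220,7)
X2=np.array([onz('side',u,.024) for u in h2])[:,:2]
def fit(X):
    r=least_squares(lambda p:np.hypot(*(X-p).T)-.115,[.4,-.1]); c=r.x
    a=np.degrees(np.arctan2(*(X-c).T[::-1]))%45; return c,r.fun,a
print(fit(X));print(fit(X2));print(fit(np.r_[X,X2]))
# jig wall tops z=.059
w=f([(258,70),(553,125),(505,362),(180,290)],285,195,6)
W=np.array([onz('scene',u,z) for u,z in zip(w,(.059,.059,.045,.045))]);print('jig',W)
print('knobtop',onz('scene',f([(667,185)],285,195,6)[0],.093))
for n,u in [('near',(290,248)),('narrow',(192,140)),('far',(383,75))]: print(n,onz('scene',f([u],130,145,5.5)[0],.042))
b=f([(180,318),(230,365),(405,275)],130,145,5.5); print([onz('scene',u,.008)[:2].round(3) for u in b])
print('cap',onz('scene',f([(402,215)],130,145,5.5)[0],.01), 'stand',onz('scene',f([(657,240)],130,145,5.5)[0],.003))
print('brush',onz('scene',(258,242),.008),onz('scene',(203,227),.008))
E
```

```text
(array([ 0.50396338, -0.17924482]), array([-0.00026366,  0.00100889,  0.0016657 ,  0.00152755,  0.0020298 ,
        0.00294345]), array([12.90453919, 12.96730349, 12.54076496, 12.21255802, 11.2629759 ,
       12.95859394]))
(array([ 0.50134806, -0.1796518 ]), array([ 0.00044328, -0.00023497, -0.00023587,  0.00044602]), array([12.42888386, 12.53052944, 11.80212113, 12.23689303]))
(array([ 0.50262981, -0.17915386]), array([-0.00064298, -0.00016815,  0.00038432,  0.00088777,  0.00319118,
        0.00357971,  0.00126067,  0.00112447, -0.00159215, -0.00035696]), array([12.26342685, 12.65285184, 12.72864153, 12.79120643, 11.58535045,
       12.3890677 , 12.97574921, 12.63314882, 11.68832193, 11.68095413]))
jig [[ 0.55191114 -0.10314903  0.059     ]
 [ 0.58215814 -0.22817601  0.059     ]
 [ 0.44947586 -0.26064697  0.045     ]
 [ 0.42038887 -0.13401893  0.045     ]]
knobtop [ 0.52589617 -0.2907839   0.093     ]
near [0.4257725  0.30189327 0.042     ]
narrow [0.47748322 0.42528411 0.042     ]
far [0.590007  0.3803704 0.042    ]
[array([0.38 , 0.346]), array([0.364, 0.293]), array([0.473, 0.269])]
cap [0.51535525 0.30670184 0.01      ] stand [0.57805762 0.17441493 0.003     ]
brush [0.38450551 0.0088288  0.008     ] [0.35655969 0.16946443 0.008     ]
```

```bash
python3 - <<'E'
from h import *
for u in [(380,195),(400,210),(440,225),(480,222),(500,215)]: print(u,onz('scene',u,.005).round(3))
print('jar', onz('scene',(510,322),0).round(3), onz('side',(265,362),0).round(3))
p=manip.camera_params('wrist');T=p['world_to_cam'];print('wc',-T[:3,:3].T@T[:3,3])
a=cv2.imread('pics/scene0.png'); 
cv2.imwrite('pics/c5.png',cv2.resize(a[90:210,200:370],None,fx=4.5,fy=4.5,interpolation=cv2.INTER_CUBIC))
a=cv2.imread('pics/side0.png'); 
cv2.imwrite('pics/c6.png',cv2.resize(a[120:300,240:360],None,fx=3.3,fy=3.3,interpolation=cv2.INTER_CUBIC))
E
```

```text
(380, 195) [ 0.75  -0.184  0.005]
(400, 210) [ 0.709 -0.258  0.005]
(440, 225) [ 0.7   -0.371  0.005]
(480, 222) [ 0.769 -0.46   0.005]
(500, 215) [ 0.83  -0.501  0.005]
jar [ 0.461 -0.572  0.   ] [ 0.476 -0.587  0.   ]
wc [0.15456825 0.55626599 0.37482383]
```

View pics/c5.png

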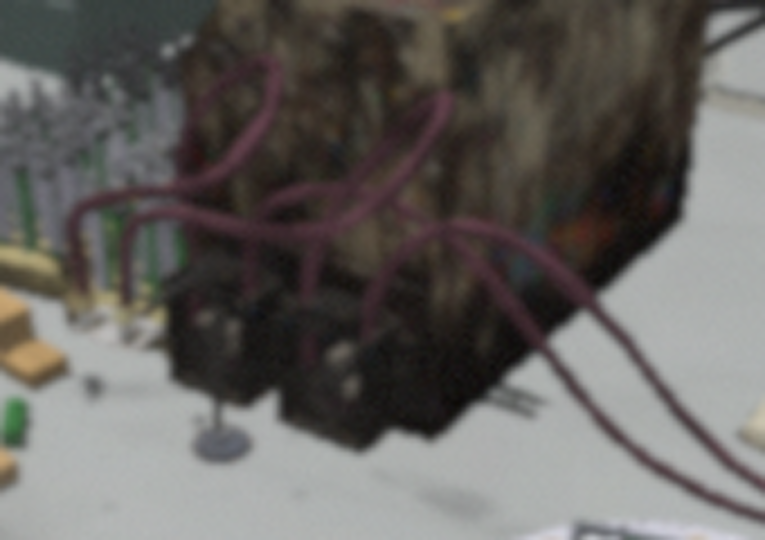

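View pics/c6.png

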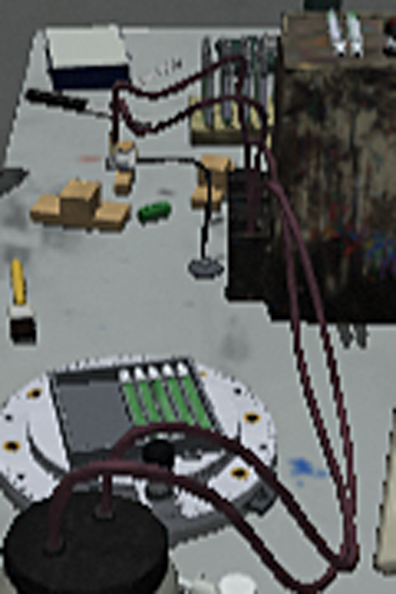

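```bash
cat >> h.py <<'E'
def state():
    o=manip.get_obs(); M=R.from_rotvec(o['eef_rot']).as_matrix()
    return o,np.array(o['eef_pos']),M
def yaw(M): return np.degrees(np.arctan2(M[1,1],M[0,1]))
def goto(pos,yawdeg=None):
    """print tool-frame delta in current frame and after roll"""
    o,p,M=state(); d=np.array(pos)-p
    print('t',round(o['time'],2),'p',p.round(4),'yaw',round(yaw(M),2),'tilt x',M[:,0].round(4),'J6',round(o['joint_positions'][5],2))
    print(' dp tool now',(M.T@d).round(4),'len',np.linalg.norm(d).round(3))
    if yawdeg is not None:
        dy=(yawdeg-yaw(M)+90)%180-90
        r=-np.radians(dy)*np.sign(-M[2,0])   # x down: +roll = -yaw
        M2=M@R.from_rotvec([r,0,0]).as_matrix()
        print(' roll',r.round(4),'rows>=',abs(r)/.125,'then dp',(M2.T@d).round(4),'yaw after',yaw(M2).round(2))
E
python3 - <<'E'
from h import *
goto((.40,.40,.30))
f=lambda l,ox,oy,s:[(ox+(x+.5)/s-.5,oy+(y+.5)/s-.5) for x,y in l]
for n,l in [('far',[(310,95),(430,170),(468,148)]),('nar',[(120,160),(245,226),(275,212)])]:
  print(n,[onz('scene',u,.008)[:2].round(3) for u in f(l,130,145,5.5)])
E
```

```text
t 0.15 p [0.22   0.5311 0.2558] yaw 67.49 tilt x [-4.e-04 -8.e-04 -1.e+00] J6 -0.13
 dp tool now [-0.0441 -0.0522  0.2164] len 0.227
far [array([0.59 , 0.446]), array([0.562, 0.326]), array([0.593, 0.322])]
nar [array([0.476, 0.491]), array([0.463, 0.378]), array([0.482, 0.373])]
```

Emit:
play_rows:
  hand: [100, 100, 100, 100, 100, 100, 100]
  dp:
    - [-0.006, -0.0075, 0.031]
    - [-0.006, -0.0075, 0.031]
    - [-0.006, -0.0075, 0.031]
    - [-0.006, -0.0075, 0.031]
    - [-0.006, -0.0075, 0.031]
    - [-0.006, -0.0075, 0.031]
    - [-0.006, -0.0075, 0.031]
  roll: [0, 0, 0, 0, 0, 0, 0]

```text
time: 0.73
eef_pos: [0.4015, 0.3985, 0.2984]
eef_rot: [0.308, 1.549, -0.308]
wrist_force: [0.5, 0.7, 0.2]
opening: 0.0849
```

```bash
python3 - <<'E'
from h import *
import pickle
o,p,M=state(); print(p,yaw(M),np.abs(o['qd']).max())
pickle.dump(manip.camera_params('wrist'),open('w1.pkl','wb'))
snap('wrist','w1.png')
E
```

```text
[0.40148171 0.39845636 0.29842952] 67.49536157007891 0.6602206241961055
```

View pics/w1.png

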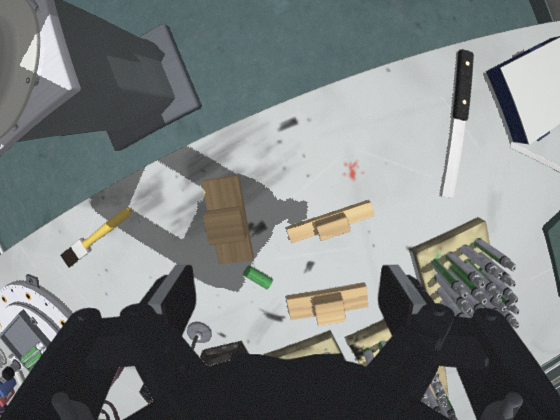

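```bash
python3 - <<'E'
from h import *
import pickle
for i in range(3): manip.capture('wrist')
o,p,M=state(); print(p,yaw(M),np.abs(o['qd']).max())
pickle.dump(manip.camera_params('wrist'),open('w2.pkl','wb'))
a=snap('wrist','w2.png')[:,:,::-1]
cv2.imwrite('pics/w2a.png',cv2.resize(a[190:340,270:390],None,fx=4,fy=4,interpolation=cv2.INTER_CUBIC))
cv2.imwrite('pics/w2b.png',cv2.resize(a[160:280,180:290],None,fx=4,fy=4,interpolation=cv2.INTER_CUBIC))
E
```

```text
[0.40089788 0.39918076 0.29795235] 67.3986196724106 0.03400208313074859
```

View pics/w2a.png

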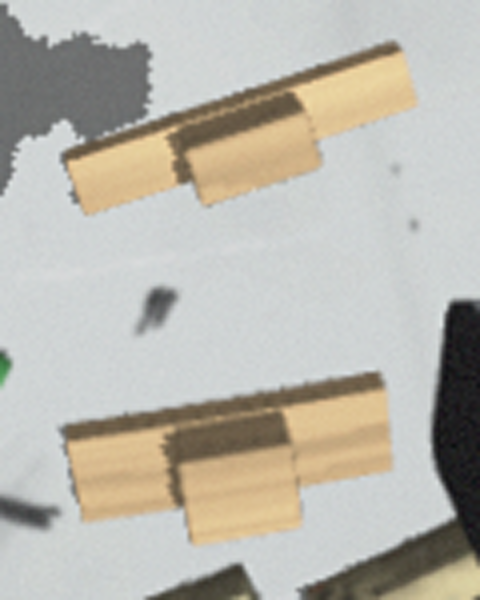

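View pics/w2b.png

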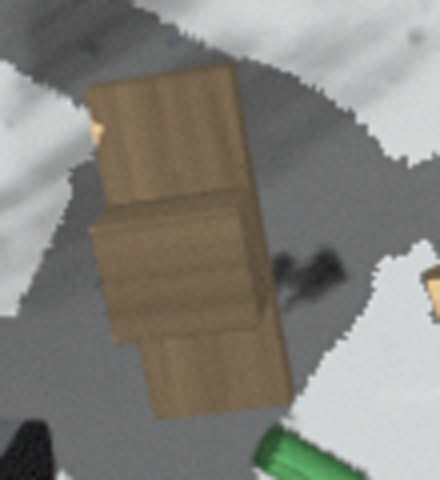

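```bash
python3 - <<'E'
from h import *
import pickle
from scipy.optimize import least_squares
p=pickle.load(open('w2.pkl','rb'))
def un(l,ox,oy,s=4): return [(ox+(x+.5)/s-.5,oy+(y+.5)/s-.5) for x,y in l]
D={'narrow':([(65,158),(395,50),(416,105),(88,215)],[(188,150),(302,100),(322,163),(208,206)],270,190),
'far':([(68,438),(382,388),(393,468),(84,521)],[(180,460),(293,445),(301,527),(192,545)],270,190),
'near':([(88,90),(235,65),(290,403),(157,418)],[],180,160)}
for n,(s,b,ox,oy) in D.items():
    S=np.array([onz('wrist',u,.016,p) for u in un(s,ox,oy)])[:,:2]
    e=[np.linalg.norm(S[i]-S[(i+1)%4]) for i in range(4)]
    print(n,'slab edges',np.round(e,4),'c',S.mean(0).round(4))
    L=(S[1]+S[2]-S[0]-S[3]) if e[0]>e[1] else (S[2]+S[3]-S[0]-S[1]); print('  yaw',np.degrees(np.arctan2(L[1],L[0])))
    if b:
        B=np.array([onz('wrist',u,.042,p) for u in un(b,ox,oy)])[:,:2]
        e=[np.linalg.norm(B[i]-B[(i+1)%4]) for i in range(4)]; print('  block',np.round(e,4),B.mean(0).round(4), B[1]-B[0],B[2]-B[3])
E
```

```text
narrow slab edges [0.1132 0.0205 0.1145 0.0213] c [0.4758 0.4271]
  yaw 86.4653341999268
  block [0.038  0.0216 0.0378 0.0195] [0.4751 0.4282] [-0.00139016  0.03793261] [0.00066618 0.03776811]
far slab edges [0.1136 0.0354 0.1159 0.0369] c [0.5905 0.3824]
  yaw 77.0474810224943
  block [0.0386 0.0349 0.0388 0.0364] [0.5905 0.3827] [0.01012417 0.03724223] [0.00874225 0.03777045]
near slab edges [0.0489 0.1161 0.047  0.1155] c [0.4237 0.3036]
  yaw -15.299536617810148
```

```bash
python3 - <<'E'
from h import *
import pickle
p=pickle.load(open('w2.pkl','rb'))
for u in [(330,331),(345,337),(385,320),(274,345)]: print(u,onz('wrist',u,.02,p).round(3))
for u in [(130+185/5.5,145+82/5.5),(130+50/5.5,145+30/5.5),(130+320/5.5,145+25/5.5),(130+460/5.5,145+55/5.5)]: print(np.round(u),onz('scene',u,0).round(3))
goto((.5905,.3825,.16),77.0)
E
```

```text
(330, 331) [0.636 0.37  0.02 ]
(345, 337) [0.657 0.387 0.02 ]
(385, 320) [0.654 0.453 0.02 ]
(274, 345) [0.628 0.281 0.02 ]
[164. 160.] [0.57  0.532 0.   ]
[139. 150.] [0.573 0.658 0.   ]
[188. 150.] [0.67 0.51 0.  ]
[214. 155.] [0.686 0.405 0.   ]
t 0.98 p [0.4002 0.3997 0.2979] yaw 67.47 tilt x [-7.e-04 -2.e-04 -1.e+00] J6 -0.53
 dp tool now [0.1378 0.0571 0.1824] len 0.236
 roll -0.1663 rows>= 1.3304755901082554 then dp [0.1378 0.0261 0.1893] yaw after 77.0
```

```bash
python3 - <<'E'
import cv2
a=cv2.imread('pics/scene0.png'); 
cv2.imwrite('pics/c7.png',cv2.resize(a[90:200,130:270],None,fx=5.5,fy=5.5,interpolation=cv2.INTER_CUBIC))
E
```

```text
(no output)
```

View pics/c7.png

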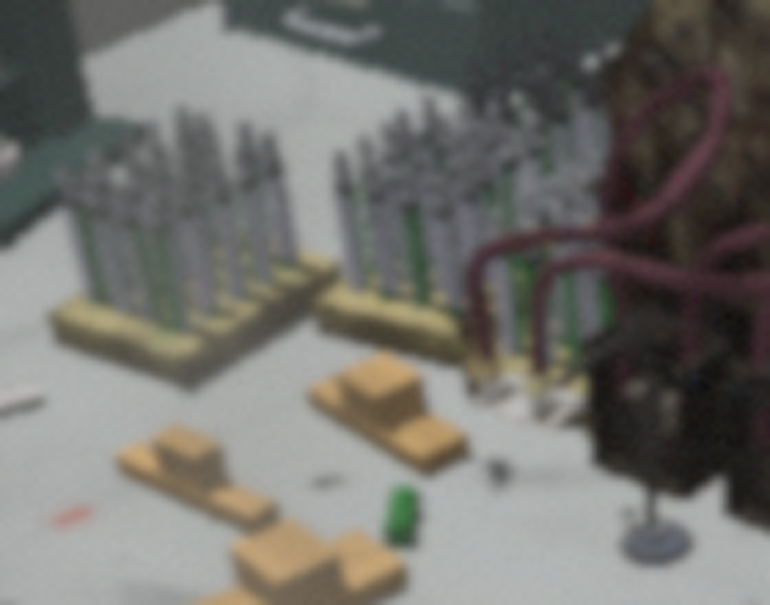

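Emit:
play_rows:
  hand: [100, 100, 100, 100, 100, 100, 100, 100, 100, 100]
  dp:
    - [0.015, 0, 0]
    - [0.015, 0, 0]
    - [0.018, 0.0044, 0.0315]
    - [0.018, 0.0044, 0.0315]
    - [0.018, 0.0044, 0.0315]
    - [0.018, 0.0044, 0.0315]
    - [0.018, 0.0044, 0.0315]
    - [0.018, 0.0041, 0.0318]
    - [0, 0, 0]
    - [0, 0, 0]
  roll: [-0.083, -0.083, 0, 0, 0, 0, 0, 0, 0, 0]

```text
time: 1.82
eef_pos: [0.5904, 0.3828, 0.1577]
eef_rot: [0.177, 1.567, -0.18]
wrist_force: [-0.4, -0.4, 0.3]
opening: 0.0853
```

```bash
python3 - <<'E'
from h import *
goto((.5905,.3825,.043),77.0)
import pickle
pickle.dump(manip.camera_params('wrist'),open('w3.pkl','wb'))
snap('wrist','w3.png')
E
```

```text
t 1.82 p [0.5904 0.3828 0.1577] yaw 77.01 tilt x [-0.0035 -0.0016 -1.    ] J6 -0.88
 dp tool now [ 0.1147 -0.      0.0005] len 0.115
 roll 0.0001 rows>= 0.001045079209692346 then dp [ 0.1147 -0.      0.0005] yaw after 77.0
```

View pics/w3.png

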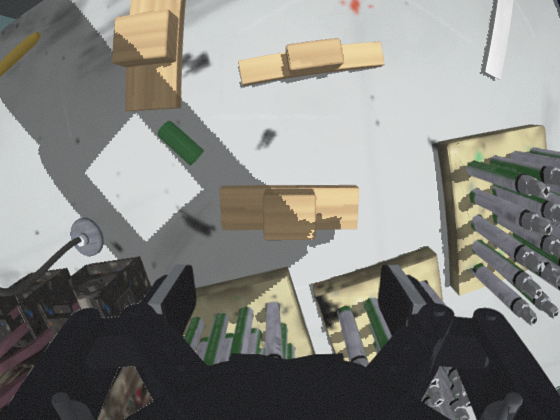

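Emit:
play_rows:
  hand: [100, 100, 100, 100, 100, 30, 30, 30, 30, 30]
  dp:
    - [0.025, 0, 0]
    - [0.03, 0, 0]
    - [0.03, 0, 0]
    - [0.02, 0, 0]
    - [0.01, 0, 0]
    - [0, 0, 0]
    - [0, 0, 0]
    - [0, 0, 0]
    - [0, 0, 0]
    - [0, 0, 0]
  roll: [0, 0, 0, 0, 0, 0, 0, 0, 0, 0]
  squeeze: 60

```text
time: 2.7
eef_pos: [0.5915, 0.3831, 0.0477]
eef_rot: [0.179, 1.561, -0.176]
wrist_force: [-2.2, 0.3, 9.8]
opening: 0.0384
```

Emit:
play_rows:
  hand: [30, 30, 30, 30, 30, 30, 30, 30, 30, 30]
  dp:
    - [-0.01, 0, 0]
    - [-0.025, 0, 0]
    - [-0.035, 0, 0]
    - [-0.04, 0, 0]
    - [-0.035, 0, -0.01]
    - [-0.015, 0, -0.03]
    - [0, 0, -0.04]
    - [0, 0, -0.04]
    - [0, 0, -0.04]
    - [0, 0, -0.03]
  roll: [0, 0, 0, 0, 0, 0, 0, 0, 0, 0]

```text
time: 3.53
eef_pos: [0.403, 0.4255, 0.2069]
eef_rot: [0.179, 1.563, -0.177]
wrist_force: [0.1, 0.7, 0.1]
opening: 0.0386
```

```bash
python3 - <<'E'
from h import *
goto((.36,.05,.2),102.3)
o=manip.get_obs();print(o['opening'],o['wrist_force'])
E
```

```text
t 3.53 p [0.403  0.4255 0.2069] yaw 77.03 tilt x [ 9.0e-04  1.2e-03 -1.0e+00] J6 -0.66
 dp tool now [ 0.0064 -0.3756  0.0424] len 0.378
 roll -0.441 rows>= 3.5282003329094893 then dp [ 0.0064 -0.3577 -0.122 ] yaw after 102.3
0.0386227894577706 [0.08117176 0.72189667 0.08419059]
```

Emit:
play_rows:
  hand: [30, 30, 30, 30, 30, 30, 30, 30, 30, 30, 30, 30]
  dp:
    - [0, -0.02, 0.002]
    - [0, -0.035, 0.004]
    - [0, -0.04, 0.005]
    - [0, -0.04, 0.005]
    - [0, -0.04, 0.005]
    - [0, -0.04, 0.005]
    - [0, -0.04, 0.005]
    - [0, -0.04, 0.005]
    - [0, -0.04, 0.004]
    - [0, -0.04, 0.004]
    - [0, 0, 0]
    - [0, 0, 0]
  roll: [0, 0, 0, 0, 0, 0, 0, 0, 0, 0, -0.11, -0.11]

```text
time: 4.53
eef_pos: [0.3641, 0.0475, 0.2067]
eef_rot: [0.006, 1.568, -0.007]
wrist_force: [0.2, 1.2, -0.1]
opening: 0.0392
```

```bash
python3 - <<'E'
from h import *
goto((.468,-.186,.2),102.3)
E
```

```text
t 4.53 p [0.3641 0.0475 0.2067] yaw 89.55 tilt x [ 2.5e-03 -5.0e-04 -1.0e+00] J6 -1.64
 dp tool now [ 0.0071 -0.2327  0.1057] len 0.256
 roll -0.2226 rows>= 1.7807577368413923 then dp [ 0.0071 -0.2503  0.0517] yaw after 102.3
```

Emit:
play_rows:
  hand: [30, 30, 30, 30, 30, 30, 30, 30, 30, 30, 30]
  dp:
    - [0, 0, 0]
    - [0, 0, 0]
    - [0, -0.036, 0.0074]
    - [0, -0.036, 0.0074]
    - [0, -0.036, 0.0074]
    - [0, -0.036, 0.0074]
    - [0, -0.036, 0.0074]
    - [0, -0.036, 0.0074]
    - [0, -0.034, 0.0074]
    - [0, 0, 0]
    - [0, 0, 0]
  roll: [-0.112, -0.112, 0, 0, 0, 0, 0, 0, 0, 0, 0]

```text
time: 5.45
eef_pos: [0.4688, -0.1844, 0.2059]
eef_rot: [-0.169, 1.564, 0.169]
wrist_force: [-0.5, 0.5, 0.7]
opening: 0.0386
```

```bash
python3 - <<'E'
from h import *
import pickle
goto((.468,-.186,.2),102.3)
pickle.dump(manip.camera_params('wrist'),open('w4.pkl','wb'))
snap('wrist','w4.png')
E
```

```text
t 5.45 p [ 0.4688 -0.1844  0.2059] yaw 102.32 tilt x [ 2.e-04 -2.e-04 -1.e+00] J6 -2.31
 dp tool now [ 0.0059 -0.0014 -0.0012] len 0.006
 roll 0.0003 rows>= 0.0025073741550491117 then dp [ 0.0059 -0.0014 -0.0012] yaw after 102.3
```

View pics/w4.png

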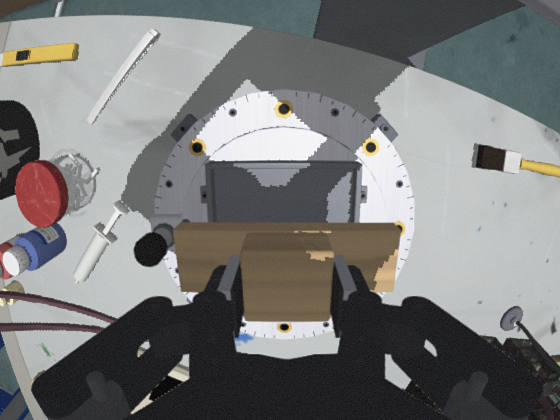

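```bash
python3 - <<'E'
import cv2
a=cv2.imread('pics/w4.png'); 
cv2.imwrite('pics/w4a.png',cv2.resize(a[90:240,160:420],None,fx=3,fy=3,interpolation=cv2.INTER_CUBIC))
cv2.imwrite('pics/w4b.png',cv2.resize(a[200:340,160:420],None,fx=3,fy=3,interpolation=cv2.INTER_CUBIC))
E
```

```text
(no output)
```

View pics/w4a.png

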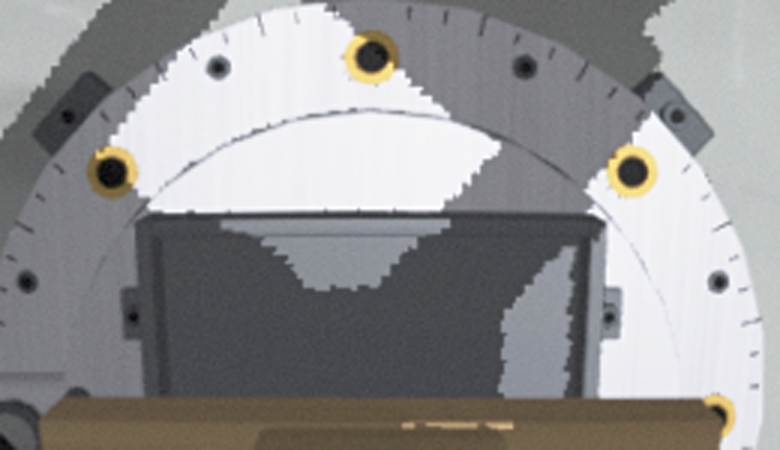

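View pics/w4b.png

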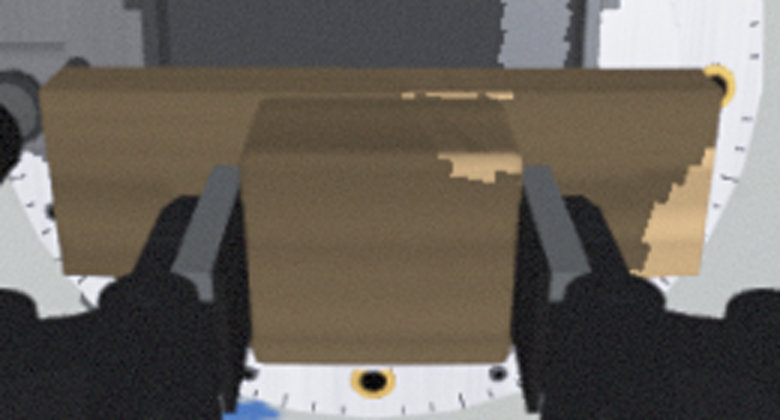

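```bash
python3 - <<'E'
from h import *
import pickle
from scipy.optimize import least_squares
p=pickle.load(open('w4.pkl','rb'))
un=lambda l,ox,oy,s=3:[(ox+(x+.5)/s-.5,oy+(y+.5)/s-.5) for x,y in l]
h=un([(372,57),(113,172),(632,172)],160,90)+un([(373,381)],160,200)
X=np.array([onz('wrist',u,.024,p) for u in h])[:,:2]
r=least_squares(lambda q:np.hypot(*(X-q).T)-.115,[.5,-.18]);c=r.x
a=np.degrees(np.arctan2(*(X-c).T[::-1])); print('c',c,'res',r.fun,'ang%45',a%45)
W=np.array([onz('wrist',u,.059,p) for u in un([(137,216),(607,216)],160,90)]); d=W[1]-W[0]
print('wall outer',W, np.linalg.norm(d),np.degrees(np.arctan2(d[1],d[0])))
th=np.radians(102.4); ex=np.array([np.cos(th),np.sin(th)]);ey=np.array([-ex[1],ex[0]])
print('wall corners jig frame',[(w[:2]-c)@np.c_[ex,ey] for w in W])
# packer relative TCP in tool
o,tp,M=state()
zt=tp[2]-.0477
S=[onz('wrist',u,zt+.016,p) for u in un([(42,92),(722,92),(698,274),(65,274)],160,200)]
B=[onz('wrist',u,zt+.042,p) for u in un([(242,152),(520,152),(508,362),(254,362)],160,200)]
for Q in (S,B): print(np.round([(M.T@(q-tp)) for q in Q],4), np.mean([(M.T@(q-tp)) for q in Q],0).round(4))
E
```

```text
c [ 0.50113652 -0.18222878] res [0.00053582 0.00031952 0.0003187  0.00098688] ang%45 [12.2113921  12.25609426 12.19514872 12.25186988]
wall outer [[ 0.44514026 -0.26116363  0.059     ]
 [ 0.41737292 -0.13314851  0.059     ]] 0.13099196554369003 102.23826002188142
wall corners jig frame [array([-0.06506911,  0.0716401 ]), array([0.06592234, 0.07127032])]
[[ 0.0317 -0.0606 -0.0188]
 [ 0.0317  0.0553 -0.0186]
 [ 0.0317  0.0552  0.0168]
 [ 0.0317 -0.0608  0.0167]] [ 0.0317 -0.0027 -0.001 ]
[[ 0.0057 -0.0222 -0.0192]
 [ 0.0057  0.0165 -0.0191]
 [ 0.0057  0.0167  0.0163]
 [ 0.0057 -0.0225  0.0162]] [ 0.0057 -0.0029 -0.0015]
```

Emit:
play_rows:
  hand: [30, 30, 30, 30, 30, 30, 30, 30]
  dp:
    - [0.01, -0.001, -0.004]
    - [0.02, -0.001, -0.004]
    - [0.03, 0, -0.004]
    - [0.02, 0, 0]
    - [0.01, 0, 0]
    - [0, 0, 0]
    - [0, 0, 0]
    - [0, 0, 0]
  roll: [0, 0, 0, 0, 0, 0, 0, 0]

```text
time: 6.17
eef_pos: [0.4579, -0.1876, 0.1167]
eef_rot: [-0.172, 1.563, 0.17]
wrist_force: [-0.3, 0.6, -0.0]
opening: 0.0384
```

```bash
python3 - <<'E'
from h import *
import pickle
goto((.468,-.186,.2),102.3)
pickle.dump(manip.camera_params('wrist'),open('w5.pkl','wb'))
a=snap('wrist','w5.png')[:,:,::-1]; snap('scene','s5.png')
cv2.imwrite('pics/w5a.png',cv2.resize(a[160:340,150:420],None,fx=2.9,fy=2.9,interpolation=cv2.INTER_CUBIC))
E
```

```text
t 6.17 p [ 0.4579 -0.1876  0.1167] yaw 102.47 tilt x [ 0.0017 -0.0011 -1.    ] J6 -2.33
 dp tool now [-0.0833 -0.0007  0.0103] len 0.084
 roll 0.003 rows>= 0.024367263108691375 then dp [-0.0833 -0.0007  0.0103] yaw after 102.3
```

View pics/w5a.png

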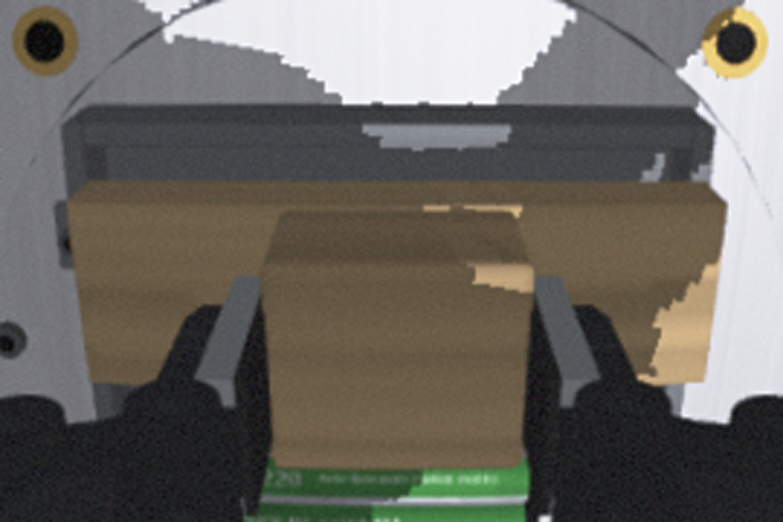

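```bash
python3 - <<'E'
import cv2
a=cv2.imread('pics/s5.png'); 
cv2.imwrite('pics/s5a.png',cv2.resize(a[175:285,285:415],None,fx=6,fy=5.4,interpolation=cv2.INTER_CUBIC))
E
```

```text
(no output)
```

View pics/s5a.png

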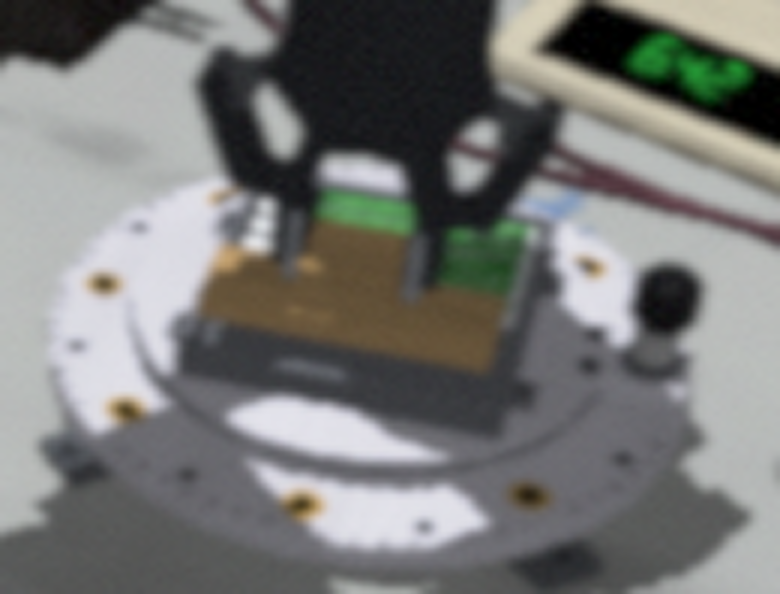

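```bash
cat > m.py <<'E'
from h import *
import pickle
def un(l,ox,oy,s): return [(ox+(x+.5)/s-.5,oy+(y+.5)/s-.5) for x,y in l]
th=np.radians(102.25); ex=np.array([np.cos(th),np.sin(th)]);ey=np.array([-ex[1],ex[0]])
def jf(X,c=(.502,-.1793)): X=np.atleast_2d(X); return np.c_[(X[:,:2]-np.array(c))@np.c_[ex,ey],X[:,2]]
def meas(pk,pts,z,ox,oy,s):
    p=pickle.load(open(pk,'rb')); return jf([onz('wrist',u,z,p) for u in un(pts,ox,oy,s)])
E
python3 - <<'E'
from m import *
o,tp,M=state(); print('tcp jf',jf(tp).round(4))
f=lambda pts,z:print(meas('w5.pkl',pts,z,150,160,2.9).round(4).tolist())
f([(85,125),(693,125)],.059); f([(63,105+15),(713,105+15)],.059); f([(300,105)],.059)
f([(43,41),(737,43)],.024)
f([(70,204),(726,204),(705,382),(93,382)],tp[2]-.0477+.016)
f([(264,264),(533,264),(523,467),(272,467)],tp[2]-.0477+.042)
E
```

```text
tcp jf [[0.0011 0.0449 0.1166]]
[[-0.0635, 0.0712, 0.059], [0.0583, 0.0716, 0.059]]
[[-0.0681, 0.0722, 0.059], [0.0625, 0.0727, 0.059]]
[[-0.0196, 0.0751, 0.059]]
[[-0.0851, 0.0829, 0.024], [0.0796, 0.0829, 0.024]]
[[-0.0585, 0.0634, 0.0849], [0.0572, 0.0639, 0.0849], [0.0579, 0.028, 0.0849], [-0.0584, 0.0275, 0.0849]]
[[-0.0199, 0.0637, 0.1109], [0.0189, 0.0639, 0.1109], [0.0195, 0.0283, 0.1109], [-0.0206, 0.0282, 0.1109]]
```

Emit:
play_rows:
  hand: [30, 30, 30, 30, 30, 30]
  dp:
    - [0, -0.0017, -0.001]
    - [0, 0, 0]
    - [0.006, 0, 0]
    - [0.004, 0, 0]
    - [0, 0, 0]
    - [0, 0, 0]
  roll: [0.002, 0, 0, 0, 0, 0]

```text
time: 6.77
eef_pos: [0.4566, -0.1894, 0.1049]
eef_rot: [-0.169, 1.565, 0.169]
wrist_force: [0.1, 0.2, -0.7]
opening: 0.0385
```

```bash
python3 - <<'E'
from m import *
o,tp,M=state(); print('tcp jf',jf(tp).round(4),yaw(M))
pickle.dump(manip.camera_params('wrist'),open('w6.pkl','wb'))
a=snap('wrist','w6.png')[:,:,::-1]
cv2.imwrite('pics/w6a.png',cv2.resize(a[160:340,150:420],None,fx=2.9,fy=2.9,interpolation=cv2.INTER_CUBIC))
E
```

```text
tcp jf [[-0.0002  0.0465  0.1049]] 102.33209310638968
```

View pics/w6a.png

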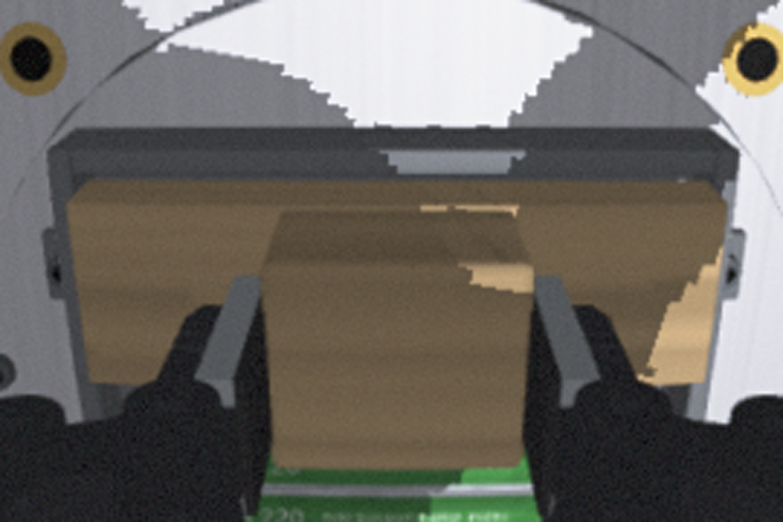

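Emit:
play_rows:
  hand: [30, 30, 30, 30, 30]
  dp:
    - [0.005, 0, 0]
    - [0.004, 0, 0]
    - [0.003, 0, 0]
    - [0.001, 0, 0]
    - [0, 0, 0]
  roll: [0, 0, 0, 0, 0]

```text
time: 7.23
eef_pos: [0.4567, -0.1895, 0.0926]
eef_rot: [-0.169, 1.564, 0.169]
wrist_force: [-5.7, 1.5, 10.7]
opening: 0.0387
```

Emit:
play_rows:
  hand: [30, 30, 30]
  dp:
    - [0, 0, -0.001]
    - [0, 0, -0.001]
    - [0, 0, 0]
  roll: [0, 0, 0]

```text
time: 7.48
eef_pos: [0.4557, -0.1898, 0.0927]
eef_rot: [-0.169, 1.562, 0.169]
wrist_force: [6.6, 3.6, 5.6]
opening: 0.0388
```

Emit:
play_rows:
  hand: [75, 75, 75, 75, 75, 75, 75, 75, 75]
  dp:
    - [0, 0, 0]
    - [0, 0, 0]
    - [0, 0, 0]
    - [-0.005, 0, 0]
    - [-0.015, 0, 0]
    - [-0.03, 0, 0]
    - [-0.035, 0, 0]
    - [-0.02, 0, 0]
    - [0, 0, 0]
  roll: [0, 0, 0, 0, 0, 0, 0, 0, 0]

```text
time: 8.23
eef_pos: [0.456, -0.1906, 0.2022]
eef_rot: [-0.172, 1.559, 0.166]
wrist_force: [0.8, 0.0, -0.2]
opening: 0.0636
```

```bash
python3 - <<'E'
from m import *
o,tp,M=state(); print('tcp jf',tp,jf(tp).round(4),yaw(M))
pickle.dump(manip.camera_params('wrist'),open('w7.pkl','wb'))
a=snap('wrist','w7.png')[:,:,::-1]
cv2.imwrite('pics/w7a.png',cv2.resize(a[80:360,150:420],None,fx=2.1,fy=2.1,interpolation=cv2.INTER_CUBIC))
E
```

```text
tcp jf [ 0.45601771 -0.1906449   0.2021971 ] [[-0.0013  0.0473  0.2022]] 102.3326855475601
```

View pics/w7a.png

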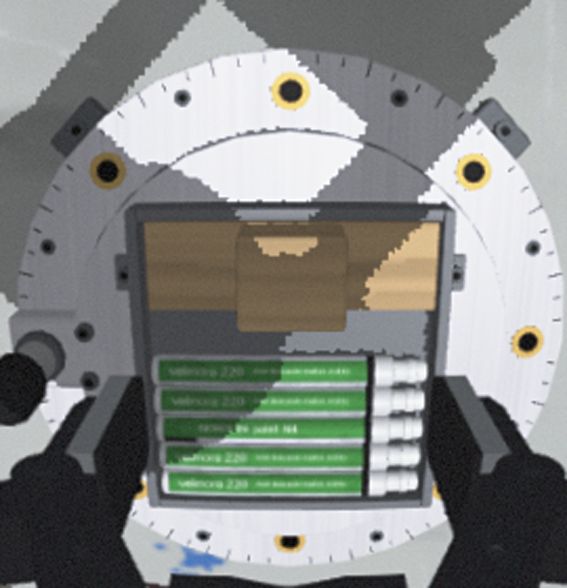

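```bash
python3 - <<'E'
from m import *
goto((.37,.02,.2),86.5)
M=R.from_euler('z',0).as_matrix()
y=np.radians(86.5); ty=np.array([np.cos(y),np.sin(y)]); tz=np.array([np.sin(y),-np.cos(y)])
d=np.array([.477-.37,.429-.02]); print(d@ty,d@tz)
f=lambda pts,z:print(meas('w7.pkl',pts,z,150,80,2.1).round(4).tolist())
f([(145,310),(437,310),(145,222),(437,222)],.061)
f([(150,354),(430,354)],.052)
E
```

```text
t 8.28 p [ 0.4555 -0.1903  0.1998] yaw 102.33 tilt x [ 0.0033 -0.0023 -1.    ] J6 -2.34
 dp tool now [-0.001   0.2237 -0.0386] len 0.227
 roll 0.2763 rows>= 2.21003968710825 then dp [-0.001   0.2047 -0.0982] yaw after 86.5
0.41476932628477325 0.08183157076138327
[[-0.062, 0.0301, 0.061], [0.0572, 0.0304, 0.061], [-0.06, 0.0667, 0.061], [0.055, 0.067, 0.061]]
[[-0.0632, 0.007, 0.052], [0.0577, 0.0073, 0.052]]
```

Emit:
play_rows:
  hand: [100, 100, 100, 100, 100, 100, 100, 100, 100, 100, 100, 100]
  dp:
    - [0, 0, 0]
    - [0, 0, 0]
    - [0, 0, 0]
    - [0, 0.034, -0.0165]
    - [0, 0.034, -0.0165]
    - [0, 0.034, -0.0165]
    - [0, 0.034, -0.0165]
    - [0, 0.034, -0.0165]
    - [0, 0.034, -0.0165]
    - [0, 0.037, 0.0075]
    - [0, 0.037, 0.0075]
    - [0, 0.037, 0.0075]
  roll: [0.092, 0.092, 0.092, 0, 0, 0, 0, 0, 0, 0, 0, 0]

```text
time: 9.28
eef_pos: [0.397, 0.131, 0.197]
eef_rot: [0.048, 1.57, -0.048]
wrist_force: [0.9, -2.0, 1.2]
opening: 0.0853
```

Emit:
play_rows:
  hand: [100, 100, 100, 100, 100, 100, 100, 100, 100, 100, 100, 100]
  dp:
    - [0, 0.037, 0.0075]
    - [0, 0.037, 0.0075]
    - [0, 0.037, 0.0075]
    - [0, 0.037, 0.0075]
    - [0, 0.037, 0.0075]
    - [0, 0.037, 0.0075]
    - [0.01, 0.037, 0.0075]
    - [0.02, 0.02, 0.004]
    - [0.02, 0, 0]
    - [0, 0, 0]
    - [0, 0, 0]
    - [0, 0, 0]
  roll: [0, 0, 0, 0, 0, 0, 0, 0, 0, 0, 0, 0]

```text
time: 10.28
eef_pos: [0.4711, 0.4038, 0.1481]
eef_rot: [0.048, 1.57, -0.048]
wrist_force: [-0.6, 0.0, -0.2]
opening: 0.0853
```

```bash
python3 - <<'E'
from m import *
goto((.477,.429,.046),86.5)
pickle.dump(manip.camera_params('wrist'),open('w8.pkl','wb'))
a=snap('wrist','w8.png')[:,:,::-1]
cv2.imwrite('pics/w8a.png',cv2.resize(a[160:300,200:380],None,fx=4,fy=4,interpolation=cv2.INTER_CUBIC))
E
```

```text
t 10.28 p [0.4711 0.4038 0.1481] yaw 86.49 tilt x [ 3.e-04 -0.e+00 -1.e+00] J6 -0.92
 dp tool now [0.1021 0.0256 0.0043] len 0.105
 roll -0.0002 rows>= 0.0015479604617289 then dp [0.1021 0.0256 0.0043] yaw after 86.5
```

View pics/w8a.png

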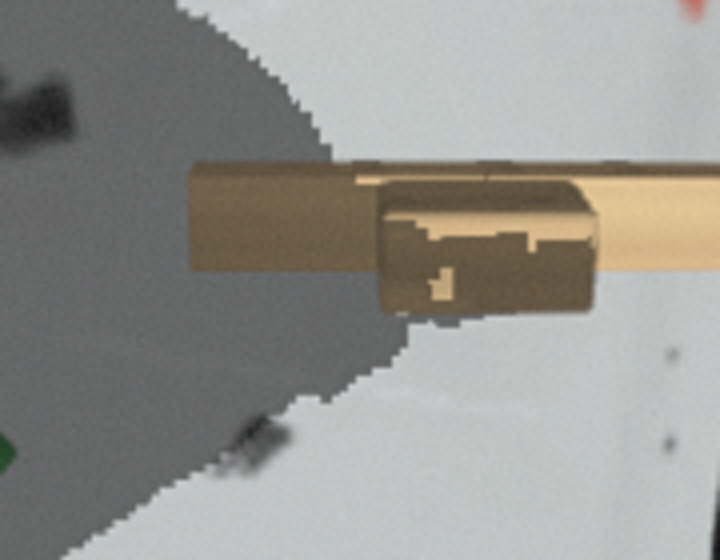

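```bash
python3 - <<'E'
from m import *
p=pickle.load(open('w8.pkl','rb')); o,tp,M=state()
B=np.array([onz('wrist',u,.042,p) for u in un([(380,213),(597,213),(592,311),(380,311)],200,160,4)]); 
print(B.round(4)); c=B.mean(0); c[2]=.046
print(c,(M.T@(c-tp)).round(4)); 
S=np.array([onz('wrist',u,.016,p) for u in un([(190,180),(188,270),(720,176),(720,268)],200,160,4)]);print(S.round(4))
E
```

```text
[[0.4653 0.4079 0.042 ]
 [0.4677 0.4475 0.042 ]
 [0.4867 0.4465 0.042 ]
 [0.484  0.4069 0.042 ]]
[0.4759322  0.42718653 0.046     ] [0.1027 0.0235 0.003 ]
[[0.4636 0.3705 0.016 ]
 [0.4825 0.3683 0.016 ]
 [0.4692 0.4782 0.016 ]
 [0.4891 0.4787 0.016 ]]
```

Emit:
play_rows:
  hand: [100, 100, 100, 100, 100, 100, 100, 25, 25, 25, 25, 25]
  dp:
    - [0, 0.013, 0.002]
    - [0, 0.013, 0.0022]
    - [0.025, 0, 0]
    - [0.035, 0, 0]
    - [0.025, 0, 0]
    - [0.012, 0, 0]
    - [0.002, 0, 0]
    - [0, 0, 0]
    - [0, 0, 0]
    - [0, 0, 0]
    - [0, 0, 0]
    - [0, 0, 0]
  roll: [0, 0, 0, 0, 0, 0, 0, 0, 0, 0, 0, 0]

```text
time: 11.33
eef_pos: [0.4774, 0.4303, 0.0502]
eef_rot: [0.049, 1.568, -0.047]
wrist_force: [-2.3, -2.0, 10.6]
opening: 0.0384
```

Emit:
play_rows:
  hand: [25, 25, 25, 25, 25, 25, 25, 25, 25, 25, 25, 25]
  dp:
    - [-0.015, 0, 0]
    - [-0.03, 0, 0]
    - [-0.04, 0, 0]
    - [-0.04, -0.005, -0.01]
    - [-0.03, -0.02, -0.015]
    - [0, -0.034, -0.015]
    - [0, -0.039, -0.007]
    - [0, -0.039, -0.006]
    - [0, -0.039, -0.006]
    - [0, -0.039, -0.006]
    - [0, -0.039, -0.006]
    - [0, -0.039, -0.006]
  roll: [0, 0, 0, 0, 0, 0, 0, 0, 0, 0, 0, 0]

```text
time: 12.33
eef_pos: [0.3812, 0.1408, 0.204]
eef_rot: [0.047, 1.569, -0.047]
wrist_force: [0.2, -1.1, 0.3]
opening: 0.0384
```

```bash
python3 - <<'E'
from m import *
goto((.37,.02,.2))
E
```

```text
t 12.33 p [0.3812 0.1408 0.204 ] yaw 86.55 tilt x [ 1.6e-03  1.0e-04 -1.0e+00] J6 -1.35
 dp tool now [ 0.004  -0.1212 -0.0039] len 0.121
```

Emit:
play_rows:
  hand: [25, 25, 25, 25, 25, 25, 25, 25]
  dp:
    - [0, -0.04, -0.001]
    - [0, -0.04, -0.001]
    - [0, -0.04, -0.001]
    - [0, 0, 0]
    - [0, 0, 0]
    - [0, 0, 0]
    - [0, 0, 0]
    - [0, 0, 0]
  roll: [0, 0, 0, -0.092, -0.092, -0.092, 0, 0]

```text
time: 13.0
eef_pos: [0.3718, 0.0225, 0.2039]
eef_rot: [-0.167, 1.563, 0.166]
wrist_force: [-0.1, -0.1, -0.8]
opening: 0.0385
```

```bash
python3 - <<'E'
from m import *
goto((.485,-.183,.125),102.25)
E
```

```text
t 13.0 p [0.3718 0.0225 0.2039] yaw 102.16 tilt x [ 1.e-03 -2.e-04 -1.e+00] J6 -1.93
 dp tool now [ 0.079  -0.2247  0.0673] len 0.248
 roll -0.0015 rows>= 0.012194316536921077 then dp [ 0.079  -0.2248  0.0669] yaw after 102.25
```

Emit:
play_rows:
  hand: [25, 25, 25, 25, 25, 25, 25, 25, 25, 25, 25, 25]
  dp:
    - [0, -0.02, 0.006]
    - [0, -0.038, 0.0115]
    - [0, -0.038, 0.0115]
    - [0, -0.038, 0.0115]
    - [0, -0.038, 0.0115]
    - [0, -0.033, 0.01]
    - [0, -0.02, 0.005]
    - [0.02, 0, 0]
    - [0.025, 0, 0]
    - [0.01, 0, 0]
    - [0, 0, 0]
    - [0, 0, 0]
  roll: [-0.0015, 0, 0, 0, 0, 0, 0, 0, 0, 0, 0, 0]

```text
time: 14.0
eef_pos: [0.4857, -0.1825, 0.1489]
eef_rot: [-0.17, 1.564, 0.17]
wrist_force: [0.1, 0.2, 0.2]
opening: 0.0385
```

```bash
python3 - <<'E'
from m import *
goto((.485,-.183,.125),102.25)
o,tp,M=state(); print('tcp jf',jf(tp).round(4),o['opening'])
pickle.dump(manip.camera_params('wrist'),open('w9.pkl','wb'))
a=snap('wrist','w9.png')[:,:,::-1]
cv2.imwrite('pics/w9a.png',cv2.resize(a[100:360,150:420],None,fx=2.3,fy=2.3,interpolation=cv2.INTER_CUBIC))
E
```

```text
t 14.0 p [ 0.4857 -0.1825  0.1489] yaw 102.37 tilt x [-2.e-04 -0.e+00 -1.e+00] J6 -2.29
 dp tool now [ 0.0239 -0.0004 -0.0008] len 0.024
 roll 0.0022 rows>= 0.017450032640753465 then dp [ 0.0239 -0.0004 -0.0008] yaw after 102.25
tcp jf [[0.0004 0.0166 0.1489]] 0.038493258210953375
```

View pics/w9a.png

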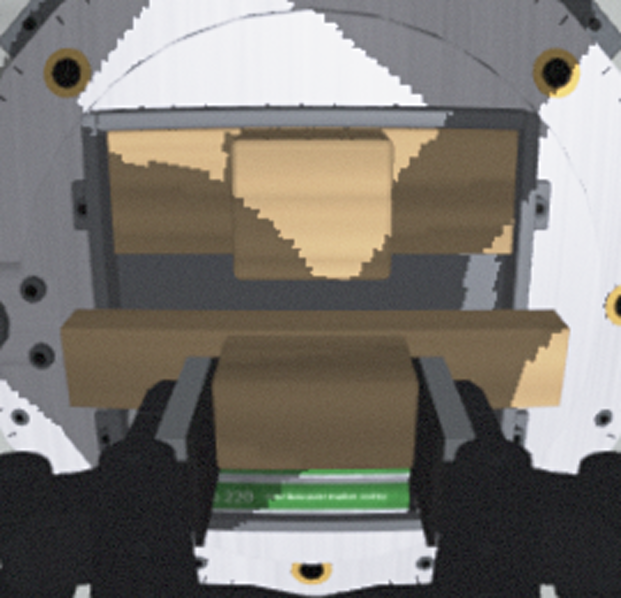

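```bash
python3 - <<'E'
from m import *
f=lambda pts,z:print(meas('w9.pkl',pts,z,150,100,2.3).round(4).tolist())
f([(115,253),(512,253)],.061);f([(108,130),(518,130)],.061)
f([(62,332),(568,328),(560,405),(70,405)],.1489-.0502+.016)
f([(215,382),(417,380),(413,468),(215,468)],.1489-.0502+.042)
E
```

```text
[[-0.0602, 0.0306, 0.061], [0.0564, 0.0308, 0.061]]
[[-0.0602, 0.0669, 0.061], [0.056, 0.067, 0.061]]
[[-0.0594, 0.0268, 0.1147], [0.0563, 0.0279, 0.1147], [0.0569, 0.0082, 0.1147], [-0.0597, 0.008, 0.1147]]
[[-0.0203, 0.0275, 0.1407], [0.0178, 0.028, 0.1407], [0.0181, 0.0084, 0.1407], [-0.0213, 0.0083, 0.1407]]
```

Emit:
play_rows:
  hand: [25, 25, 25, 25, 25, 25]
  dp:
    - [0, -0.0003, -0.0009]
    - [0.01, 0, 0]
    - [0.015, 0, 0]
    - [0.01, 0, 0]
    - [0.004, 0, 0]
    - [0, 0, 0]
  roll: [0.006, 0, 0, 0, 0, 0]

```text
time: 14.55
eef_pos: [0.4843, -0.1831, 0.1084]
eef_rot: [-0.165, 1.566, 0.166]
wrist_force: [1.2, -0.1, -2.1]
opening: 0.0387
```

```bash
python3 - <<'E'
from m import *
o,tp,M=state(); print('tcp jf',jf(tp).round(4),o['opening'],yaw(M))
pickle.dump(manip.camera_params('wrist'),open('w10.pkl','wb'))
a=snap('wrist','w10.png')[:,:,::-1]
cv2.imwrite('pics/w10a.png',cv2.resize(a[130:360,150:420],None,fx=2.5,fy=2.5,interpolation=cv2.INTER_CUBIC))
E
```

```text
tcp jf [[0.     0.0181 0.1084]] 0.03870957649407324 102.06514706227213
```

View pics/w10a.png

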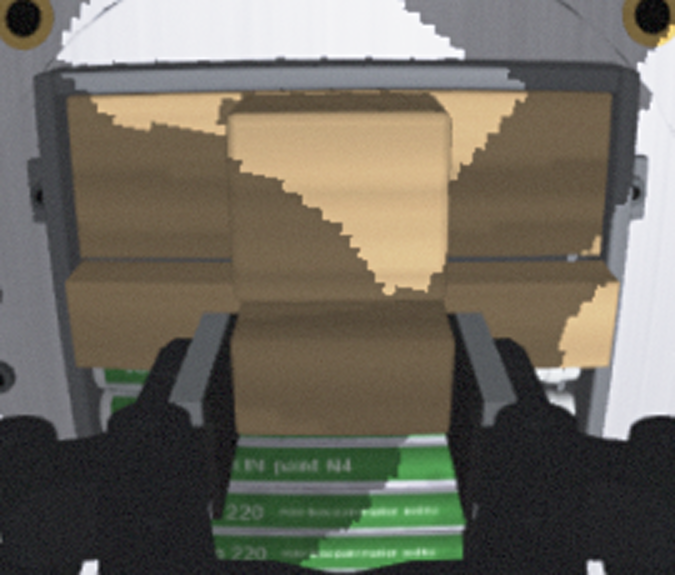

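Emit:
play_rows:
  hand: [25, 25, 25, 25, 25, 25]
  dp:
    - [0.003, 0, 0]
    - [0.003, 0, 0]
    - [0.003, 0, 0]
    - [0.003, 0, 0]
    - [0.002, 0, 0]
    - [0, 0, 0]
  roll: [0, 0, 0, 0, 0, 0]

```text
time: 15.1
eef_pos: [0.4848, -0.1833, 0.0953]
eef_rot: [-0.166, 1.564, 0.165]
wrist_force: [0.3, -0.1, -1.5]
opening: 0.0381
```

Emit:
play_rows:
  hand: [25, 25, 70, 70, 70, 70, 70, 70, 70, 70, 70, 70]
  dp:
    - [0.001, 0, 0]
    - [0.0005, 0, 0]
    - [0, 0, 0]
    - [0, 0, 0]
    - [0, 0, 0]
    - [-0.005, 0, 0]
    - [-0.015, 0, 0]
    - [-0.03, 0, 0]
    - [-0.035, 0, 0]
    - [-0.025, 0, 0]
    - [0, 0, 0]
    - [0, 0, 0]
  roll: [0, 0, 0, 0, 0, 0, 0, 0, 0, 0, 0, 0]

```text
time: 16.1
eef_pos: [0.4852, -0.1835, 0.2053]
eef_rot: [-0.167, 1.562, 0.164]
wrist_force: [-0.3, 0.2, -0.2]
opening: 0.0598
```

```bash
python3 - <<'E'
from m import *
o,tp,M=state(); print('tcp jf',tp,jf(tp).round(4),o['opening'],yaw(M),o['joint_positions'])
pickle.dump(manip.camera_params('wrist'),open('w11.pkl','wb'))
a=snap('wrist','w11.png')[:,:,::-1]
cv2.imwrite('pics/w11a.png',cv2.resize(a[80:360,100:420],None,fx=2.1,fy=2.1,interpolation=cv2.INTER_CUBIC))
E
```

```text
tcp jf [ 0.48517759 -0.18351055  0.20534558] [[-0.0005  0.0173  0.2053]] 0.059779164501068065 102.07529799456995 [-5.10140603e-01  5.46679819e-02  1.64610309e+00 -1.12015254e-04
  1.43811203e+00 -2.29167781e+00]
```

View pics/w11a.png

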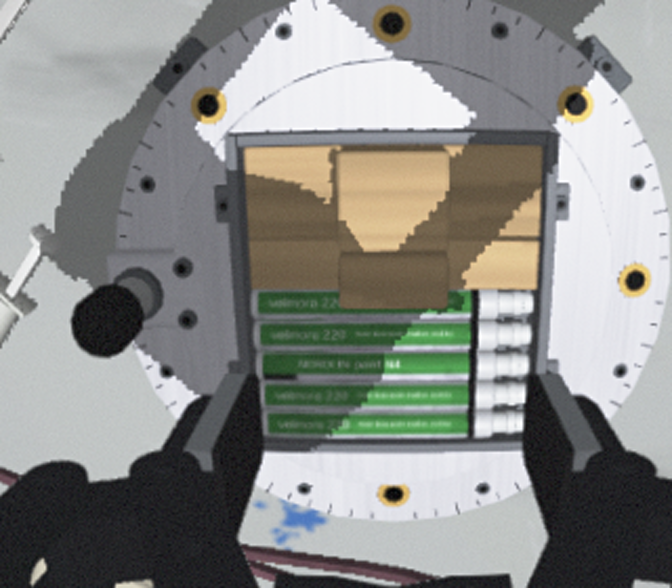

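Emit:
play_rows:
  hand: [70, 70, 70, 70, 70, 70, 70, 70, 70, 70, 70, 70]
  dp:
    - [0, 0, 0]
    - [0, 0, 0]
    - [0, 0, 0]
    - [0, 0, 0]
    - [0, 0, 0]
    - [0, 0, 0]
    - [0, 0, 0]
    - [0, 0, 0]
    - [0, 0, 0]
    - [0, 0, 0]
    - [0, 0, 0]
    - [0, 0, 0]
  roll: [0.122, 0.122, 0.122, 0.122, 0.122, 0.122, 0.122, 0.122, 0.122, 0.122, 0.122, 0.122]

```text
time: 17.15
eef_pos: [0.4843, -0.183, 0.2024]
eef_rot: [0.977, 1.343, -0.977]
wrist_force: [0.0, -0.3, 0.2]
opening: 0.0599
```

```bash
python3 - <<'E'
from m import *
goto((.526,-.291,.16),12.25)
E
```

```text
t 17.15 p [ 0.4843 -0.183   0.2024] yaw 17.85 tilt x [-0.0021  0.0011 -1.    ] J6 -0.82
 dp tool now [0.0422 0.0067 0.1156] len 0.123
 roll 0.0977 rows>= 0.7816426070934399 then dp [0.0422 0.0179 0.1144] yaw after 12.25
```

Emit:
play_rows:
  hand: [70, 70, 70, 70, 70, 70, 70, 70]
  dp:
    - [0, 0, 0]
    - [0, 0.0035, 0.023]
    - [0, 0.0035, 0.023]
    - [0, 0.0035, 0.023]
    - [0.01, 0.0035, 0.023]
    - [0.02, 0.004, 0.0225]
    - [0.01, 0, 0]
    - [0, 0, 0]
  roll: [0.098, 0, 0, 0, 0, 0, 0, 0]

```text
time: 17.82
eef_pos: [0.526, -0.291, 0.1596]
eef_rot: [1.048, 1.311, -1.048]
wrist_force: [-1.2, 0.6, 0.1]
opening: 0.0602
```

```bash
python3 - <<'E'
from m import *
goto((.526,-.291,.085),12.25)
pickle.dump(manip.camera_params('wrist'),open('w12.pkl','wb'))
snap('wrist','w12.png')
E
```

```text
t 17.82 p [ 0.526  -0.291   0.1596] yaw 12.51 tilt x [-0.0052  0.0038 -1.    ] J6 -0.85
 dp tool now [0.0746 0.0003 0.0003] len 0.075
 roll 0.0045 rows>= 0.03614913565115465 then dp [0.0746 0.0003 0.0003] yaw after 12.25
```

View pics/w12.png

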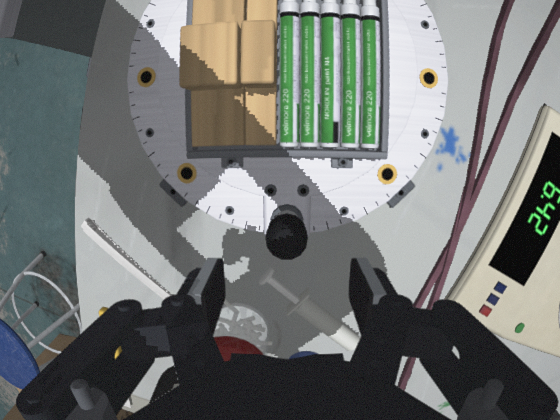

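```bash
python3 - <<'E'
from m import *
import pickle
p=pickle.load(open('w12.pkl','rb')); o,tp,M=state()
k=onz('wrist',(287,237),.093,p); print(k, M.T@(k-tp))
from scipy.optimize import least_squares
X=np.array([onz('wrist',u,.024,p) for u in [(146,77),(428,77),(187,173),(387,174)]])[:,:2]
r=least_squares(lambda q:np.hypot(*(X-q).T)-.115,[.5,-.18]);print(r.x,r.fun)
E
```

```text
[ 0.52511313 -0.29073046  0.093     ] [ 6.85058682e-02 -1.03861226e-03  9.77097190e-05]
[ 0.5010343  -0.18322803] [ 0.00064331  0.00033006 -0.00021347  0.00022781]
```

Emit:
play_rows:
  hand: [70, 70, 70, 70, 70, 70, 15, 15, 15, 15, 15]
  dp:
    - [0.02, 0.0003, 0.0006]
    - [0.025, 0, 0]
    - [0.018, 0, 0]
    - [0.009, 0, 0]
    - [0.003, 0, 0]
    - [0, 0, 0]
    - [0, 0, 0]
    - [0, 0, 0]
    - [0, 0, 0]
    - [0, 0, 0]
    - [0, 0, 0]
  roll: [0.0045, 0, 0, 0, 0, 0, 0, 0, 0, 0, 0]
  squeeze: 60

```text
time: 18.78
eef_pos: [0.5276, -0.2921, 0.0903]
eef_rot: [1.049, 1.302, -1.05]
wrist_force: [-7.1, -0.2, 9.9]
opening: 0.0243
```

```bash
python3 - <<'E'
from m import *
goto((.526,-.291,.085),12.25)
pickle.dump(manip.camera_params('wrist'),open('w13.pkl','wb'))
snap('wrist','w13.png')
E
```

```text
t 18.78 p [ 0.5276 -0.2921  0.0903] yaw 12.32 tilt x [ 4.0e-04 -1.3e-03 -1.0e+00] J6 -0.85
 dp tool now [ 0.0053 -0.0014 -0.0014] len 0.006
 roll 0.0012 rows>= 0.0092706693456573 then dp [ 0.0053 -0.0014 -0.0014] yaw after 12.25
```

View pics/w13.png

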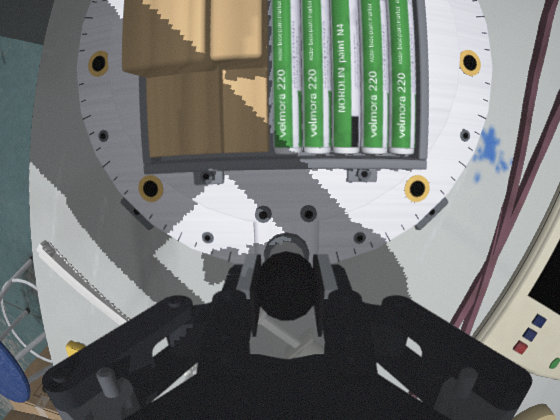

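Emit:
play_rows:
  hand: [10, 10, 10, 10, 10]
  dp:
    - [-0.004, 0, 0]
    - [-0.004, 0, 0]
    - [-0.004, 0, 0]
    - [-0.001, 0, 0]
    - [0, 0, 0]
  roll: [0, 0, 0, 0, 0]

```text
time: 19.25
eef_pos: [0.5277, -0.2919, 0.1021]
eef_rot: [1.049, 1.303, -1.05]
wrist_force: [0.8, -4.8, -8.3]
opening: 0.0247
```

Emit:
play_rows:
  hand: [10, 10, 10, 10, 10]
  dp:
    - [-0.001, 0, 0]
    - [0, -0.0129, -0.0007]
    - [0, -0.0129, -0.0007]
    - [0, 0, 0]
    - [0, 0, 0]
  roll: [0, 0.112, 0.112, 0, 0]

```text
time: 19.67
eef_pos: [0.5015, -0.2949, 0.1028]
eef_rot: [1.216, 1.203, -1.217]
wrist_force: [-1.1, -8.2, -9.1]
opening: 0.0243
```

```bash
python3 - <<'E'
from m import *
o,tp,M=state()
c=np.array([.5277,-.2919])+.115*np.array([-np.sin(np.radians(12.25)),np.cos(np.radians(12.25))])
print(c, yaw(M), tp, o['wrist_force'])
for a in (12.83,45.):
    t=np.radians(-77.75-a); print(a,c+.115*np.array([np.cos(t),np.sin(t)]))
d=tp[:2]-c; print(np.hypot(*d),np.degrees(np.arctan2(d[1],d[0])))
E
```

```text
[ 0.50329957 -0.17951842] -0.606269019294271 [ 0.50152021 -0.29491237  0.10282347] [-1.13134315 -8.22989594 -9.07474644]
12.83 [ 0.50213545 -0.29451253]
45.0 [ 0.4410875  -0.27623791]
0.1154076639199545 -90.88342174207585
```

Emit:
play_rows:
  hand: [10, 10, 10, 10, 10, 10, 10]
  dp:
    - [0, -0.0129, 0.0003]
    - [0, -0.0129, -0.0007]
    - [0, -0.0129, -0.0007]
    - [0, -0.0129, -0.0007]
    - [0, -0.0127, -0.0007]
    - [0, 0, 0]
    - [0, 0, 0]
  roll: [0.112, 0.112, 0.112, 0.112, 0.112, 0, 0]

```text
time: 20.25
eef_pos: [0.4403, -0.2774, 0.1028]
eef_rot: [1.615, 0.883, -1.616]
wrist_force: [-3.4, -7.0, -8.0]
opening: 0.0244
```

```bash
python3 - <<'E'
from m import *
o,tp,M=state()
c=np.array([.5033,-.1795])
d=tp[:2]-c; print(yaw(M),np.hypot(*d),np.degrees(np.arctan2(d[1],d[0])),o['joint_positions'][5])
pickle.dump(manip.camera_params('wrist'),open('w14.pkl','wb'))
snap('wrist','w14.png');snap('scene','s14.png')
E
```

```text
-32.6762200430702 0.11644030616329165 -122.78044288483868 -0.13925993667641
```

View pics/w14.png

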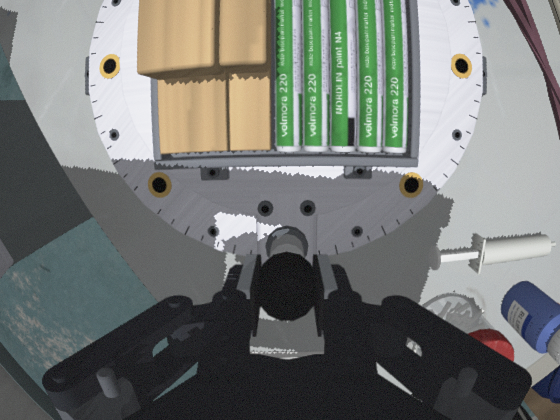

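Emit:
play_rows:
  hand: [10, 10, 10, 10, 10, 10]
  dp:
    - [0.004, 0, 0]
    - [0.004, 0, 0]
    - [0.004, 0, 0]
    - [0.002, 0, 0]
    - [0, 0, 0]
    - [0, 0, 0]
  roll: [0, 0, 0, 0, 0, 0]

```text
time: 20.85
eef_pos: [0.441, -0.2779, 0.0903]
eef_rot: [1.614, 0.882, -1.615]
wrist_force: [-9.4, -2.5, 15.0]
opening: 0.0242
```

Emit:
play_rows:
  hand: [70, 70, 70, 70, 70, 70, 70, 70, 70, 70, 70, 70]
  dp:
    - [0, 0, 0]
    - [0, 0, 0]
    - [0, 0, 0]
    - [0, 0, 0]
    - [-0.01, 0, 0]
    - [-0.02, 0, 0]
    - [-0.035, 0, 0]
    - [-0.035, 0, 0]
    - [-0.02, 0, 0]
    - [0, 0, 0]
    - [0, 0, 0]
    - [0, 0, 0]
  roll: [0, 0, 0, 0, 0, 0, 0, 0, 0, 0, 0, 0]

```text
time: 21.85
eef_pos: [0.4408, -0.2771, 0.2085]
eef_rot: [1.615, 0.885, -1.615]
wrist_force: [0.2, 0.9, 0.3]
opening: 0.06
```

```bash
python3 - <<'E'
from m import *
o,tp,M=state();print(tp,yaw(M))
pickle.dump(manip.camera_params('wrist'),open('w15.pkl','wb'))
snap('wrist','w15.png');a=snap('scene','s15.png')[:,:,::-1]
cv2.imwrite('pics/s15a.png',cv2.resize(a[175:285,285:415],None,fx=6,fy=5.4,interpolation=cv2.INTER_CUBIC))
E
```

```text
[ 0.44082041 -0.27713391  0.20854727] -32.59645047561563
```

View pics/w15.png

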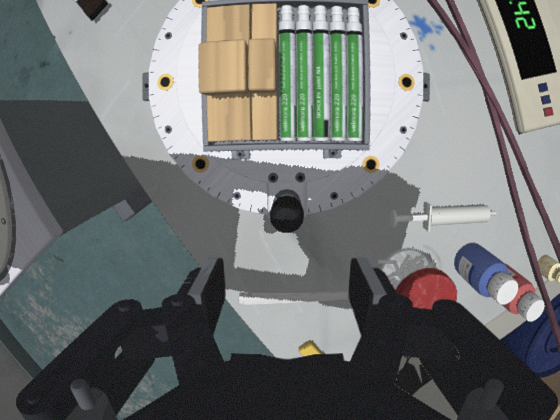

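View pics/s15a.png

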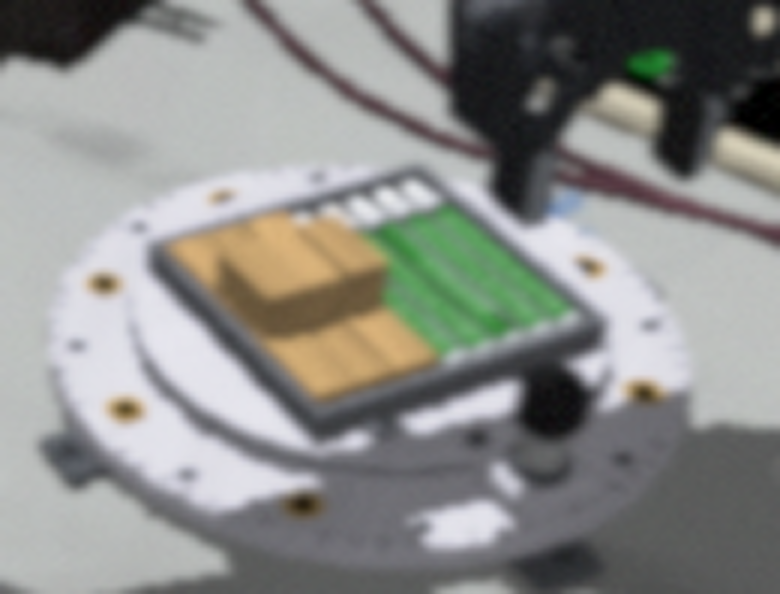

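```bash
python3 - <<'E'
from m import *
c=np.array([.5025,-.1795])
for fn,a in (('scene0.png',0),('s14.png',45),('s15.png',45)):
    im=cv2.imread('pics/'+fn).astype(int).sum(2)
    t=np.radians(-77.75-a); k=c+.115*np.array([np.cos(t),np.sin(t)])
    u0=proj('scene',[*k,.0785]); x,y=np.round(u0).astype(int)
    sub=im[y-14:y+14,x-10:x+11]; m=(sub<150).astype(np.uint8)
    n,l,st,ce=cv2.connectedComponentsWithStats(m); 
    i=1+np.argmax(st[1:,4]) 
    print(fn,'pred home',u0.round(2),'raised',proj('scene',[*k,.089]).round(2),'blob',ce[i]+[x-10,y-14],st[i])
pickle.load
p=pickle.load(open('w15.pkl','rb'))
X=np.array([onz('wrist',u,.024,p) for u in [(165,82),(406,82),(200,164),(371,164)]])[:,:2]
from scipy.optimize import least_squares
r=least_squares(lambda q:np.hypot(*(X-q).T)-.115,[.5,-.18]);cc=r.x
k=onz('wrist',(287,212),.093,p); d=k[:2]-cc; print(cc,r.fun,k,np.degrees(np.arctan2(d[1],d[0])),np.hypot(*d),'holes',np.degrees(np.arctan2(*(X-cc).T[::-1]))%45)
k=onz('wrist',(287,212),.1035,p); d=k[:2]-cc; print(np.hypot(*d))
p=pickle.load(open('w12.pkl','rb'));d=onz('wrist',(287,237),.093,p)[:2]-[ 0.5010343,-0.18322803];print('home ref r',np.hypot(*d))
E
```

```text
scene0.png pred home [395.27 230.03] raised [396.05 226.64] blob [395.77647059 230.30588235] [ 7  9  9 12 85]
s14.png pred home [375.8  249.14] raised [376.47 245.7 ] blob [376.13108614 241.71161049] [  0   0  21  17 267]
s15.png pred home [375.8  249.14] raised [376.47 245.7 ] blob [376.58035714 249.0625    ] [  6   7  11  14 112]
[ 0.50014644 -0.18347449] [ 4.29174765e-04  3.71395876e-04 -3.52509693e-05  4.57532884e-05] [ 0.4427104  -0.27598118  0.093     ] -121.8355346278989 0.1088870416805999 holes [11.79332518 12.83760562 11.88887992 12.8723628 ]
0.10589500955880006
home ref r 0.11016607036896083
```

```bash
python3 - <<'E'
from h import *
o=manip.get_obs(); print(o['time'],o['wrist_force'],np.abs(o['qd']).max()); print(manip.hand_in())
E
```

```text
21.95 [ 0.04552928 -0.05366978  0.13364912] 0.003318766574019142
the job is handed in; nothing more can be done
None
```

I packed the gap with the wide packer (against the jig wall) and the narrow one beside the barrels. I then pulled the plunger knob up about 12 mm, turned the table 45° clockwise and let the pin down into the next hole. The job was handed in at about 22 s of the 72 s allowed, and no verdict came back.

**What agreed in the last checks**
- Both packers lie level in the tray, and all five barrels lie beside them.
- The knob's pixel position in the scene camera is (376.6, 249.1). A fully home pin should give (375.8, 249.1), and a pin resting on the plate would show near row 245.7.
- When I let the knob down, the gripper came back to the same height it had on the knob at the start, before the pull.
- The wrist force is about zero, and the arm is clear and still.

**What disagreed**
- The wrist camera's fits of the table centre differed from the scene-camera and arm readings by 2 to 4 mm. I relied on the scene camera and the arm's own positions for the fit and the turn.
- The final angle read from the wrist picture was about 1° off the target (limit about 2.3°). The arm's own position put the knob within about 0.1°.

I did not measure the tweezers, brush, cap and syringe again at the end. No move was planned to touch them.

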